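# Pry the snap cover off a microscope lamp supply

### The job

Take the yellow-handled flat pry tool, push its blade into the notch in the front of the black microscope lamp supply and lever the white snap-fit cover up until its catches let go; keep the fingers off the cover until it has sprung up. Then lay the tool back flat on the blue mat, and lift the loose cover off and lay it flat in the steel tray. Set both down gently rather than dropping them, and do not shift the beaker, the flask or the objective.

Things in the scene. Friction and masses are not known exactly. Their poses are not given: they have to be found in the camera images.
- unit: Black microscope lamp supply, fixed, 130 (x) x 110 (y) x 76 mm. Origin: centre of its underside on the bench; z up; the front face, with the notch, is at x -65 mm. Pocket in its top: x -57..15, y +-30 mm, seat at z 65, rim at z 76 mm (25 mm wide on both y sides). Dial (32 mm) at x 40, y -22 stands to z 88 mm. Two sprung brass catches at x -49, y +-28, z 71 mm hold the cover's side beads down.
- notch (a point): Sill of the pry notch: unit coordinates x -65, y 0, z 59 mm, above an orange mark; axes as the unit (x inwards). Notch 24 mm wide, open at the top through the 8 mm front wall; goes on as a level channel z 59..65 mm under the cover to 29 mm from the front face, then a deeper pit. The sill is a solid fulcrum: blade 20-25 mm in, tip raised 30-35 degrees (handle down) over the sill frees the cover.
- cover_center (a point): Centre (half-way up) of the white snap-fit cover, loose, about 45 g, 17 mm high: base 70 (x) x 59 (y) x 4 mm, above it 66 (x -35..31) x 50 (y) mm. -x points to the notch (orange mark on top at that end), z up. Shut, its top stands 6 mm above the rim. Once sprung up it is lifted off by the 50 mm wide upper part, fingers either side in y, fingertips just above the rim, nearer the notch end.
- cover_edge (a point): Middle of the lower notch-side edge of the cover, 35 mm from its centre in -x, on its underside; 9 mm inwards of the front face. Unit z 65 mm when shut. The catches hold only this end, the far end just rests: about 7 to 10 N up here, lifting it 6 mm, overcomes them; it then springs up and stays propped on the catches at z about 73 mm (pitch about 7 degrees).
- pry_grip (a point): Centre (half-way up) of the pry tool's handle: yellow, 70 (x) x 16 (y) x 18 (z) mm, black band at its rear end. +x points along the tool to the blade tip, z up as it lies on the mat (centre 9 mm above the mat). Tool about 60 g.
- pry_tip (a point): Tip of the steel blade, 85 mm from pry_grip along +x, on the tool's axis. The blade sticks out 50 mm beyond the handle; the front 22 mm are 12 mm wide and 2 mm thick, the rest 14 mm wide and 3 mm thick; at half the handle's height.
- mat: Blue tool mat, fixed, 200 (x) x 180 (y) x 6 mm thick. Origin: centre of its underside on the bench, z up. The pry tool lies on it, and is to be laid back anywhere on it; a steel objective stands near one corner.
- tray: Steel tray, fixed, 190 (x) x 160 (y) x 22 mm high, walls and floor 4 mm. Origin: centre of its underside on the bench, z up. The cover goes in here, either way up.
- objective: Steel microscope objective standing on the mat, 24 mm diameter x 42 mm, origin at its underside. Leave it.
- beaker: Glass beaker, 68 mm diameter x 90 mm, origin at its underside. Leave it.
- flask: Conical glass flask, 80 mm diameter x 118 mm, origin at its underside. Leave it.
- cover: The cover itself (see cover_center); origin at the centre of its underside.
- pry: The pry tool itself (see pry_grip); origin on its underside, 9 mm below pry_grip.
- seat (a point): Where the middle of the shut cover's underside lies on the unit (unit coordinates x -21, y 0, z 65 mm).
There are look-alikes about, which are no part of the job. Of the things like the cover, leave any that is pink or red; of the rest the smaller one is meant.

How it is judged (in metres and radians):
On the way, in this order (a step that is already met when the one before it is completed fails the run):
1. the tool's blade is in the notch, its tip under the edge of the still shut cover (x of pry_tip in the frame of unit between -0.056 and 0 m and y of pry_tip in the frame of unit between -0.013 and 0.013 m and z of pry_tip in the frame of unit between 0.05 and 0.0665 m and z of cover_edge in the frame of unit below 0.068 m), for 0.1 s.
2. with the blade under it, the cover's notch end has been levered up out of its catches (more than 6 mm up) (x of pry_tip in the frame of unit between -0.062 and 0 m and y of pry_tip in the frame of unit between -0.013 and 0.013 m and z of pry_tip in the frame of unit between 0.057 and 0.095 m and z of cover_edge in the frame of unit above 0.071 m and horizontal distance between cover_center and seat below 0.02 m).
At the end, for the whole second after the job is handed in: The cover lies flat (within 7 degrees, either way up) on the floor of the tray, the pry tool lies flat (within 8 degrees) with the middle of its handle on the mat, both at rest (x of cover_center in the frame of tray between -0.08 and 0.08 m and y of cover_center in the frame of tray between -0.066 and 0.066 m and z of cover_center in the frame of tray between 0 and 0.018 m and (angle between cover_center's own z axis and vertical below 0.12 rad or angle between cover_center's own z axis and vertical above 3.02 rad) and x of pry_grip in the frame of mat between -0.1 and 0.1 m and y of pry_grip in the frame of mat between -0.09 and 0.09 m and z of pry_grip in the frame of mat between 0.008 and 0.02 m and angle between pry_grip's own x axis and vertical between 1.42 and 1.72 rad and linear speed of each of cover, pry below 0.02 m/s); the robot touches nothing.
It fails at once if the fingers press on the cover while it is still shut (its notch end less than 1.5 mm up) (contact force between the fingers and cover above 0.5 N and z of cover_edge in the frame of unit between 0.062 and 0.0665 m and horizontal distance between cover_center and seat below 0.006 m).
It fails at once if the cover or the tool is dropped or flung (moves faster than 0.9 m/s out of the fingers) ((horizontal distance between cover_center and seat above 0.06 m and (contact force between the fingers and cover below 0.05 N and linear speed of cover above 0.9 m/s)) or (contact force between the fingers and pry below 0.05 N and linear speed of pry above 0.9 m/s)).
It fails at once if the objective, the beaker or the flask is shifted by more than 30 mm (distance of any of objective, beaker, flask from where it was at the start of the episode above 0.03 m).
It also fails if it takes over 70 s, if anything falls off the work surface, if the arm or the gripper's body presses on something with over 40 N, if the wrist force passes 120 N, or if a joint passes its speed limit or range.

### The arm

A 6-joint arm with a two-finger parallel gripper is mounted at the origin on the work surface. World frame = base frame: x ahead of the robot, y to its left, z up, the work surface at z = 0. Lengths are in mm, angles in degrees, forces in N, time in s.
With the tool pointing down it reaches from about 250 to 800 mm from the base axis. Payload 3.9 kg.
Tool frame: the origin (TCP) lies where the fingers leave the gripper's body, on its centre line; the fingertips stand 73 mm ahead of it and the grasp point (between the pads) lies 54 mm ahead of it (pinch_z is the distance from the TCP to the grasp point, in mm); z points along the fingers, y is the direction in which the jaws open and shut (so a half turn about z gives the same grasp; the last joint's range is limited). The gripper opens to 85 mm and grips with 20 to 120 N. Pads are 22 mm wide; open, the fingers measure 114 mm over their backs; the gripper's body (76 mm by 85 mm) begins 54 mm behind the grasp point. The pads swing forward as they close: fully open they stand 13 mm farther back than shut.
Start: joints at [-71.792, 14.897, -7.913, 67.191, 0, 90], TCP at [164.046, -498.703, 303.904] pointing down, gripper open.
Joint ranges: [-159.42, 159.42], [-47.68, 98.78], [-73.54, 78.23], [-108.79, 121.32], [-90, 84.71], [-180, 180]. Speed limits (degrees/s): [147.25, 147.25, 180, 180, 180, 180].

### API

Orientations are given as [roll, pitch, yaw] about the fixed x, y, z axes, in that order (R = Rz(yaw) Ry(pitch) Rx(roll)).
In Python, from workcell import * gives the robot as it stands.
- The arm moves only by the tool carry_out, never from a script. Its argument "steps" is a list of rows, each a list of 7 numbers: the shift along the tool's x, y, z in cm, then the turn, a rotation vector about the tool's x, y, z in rad, then the opening, from 0 (shut) to 1 (fully open). A call has 1 to 10 rows; each row is the pose to reach, as a shift and turn from the pose measured when the call began, along the tool's axes at that moment; what a row does not reach only later rows make up. A row lasts 1/12 s, in which the tool goes at most 41.7 mm and 7.16 degrees, less where a joint would pass 70% of its speed; a pose out of reach is approached as far as the arm can. A call with a gripper value outside its range is refused whole. The fingers move at their own pace and stop on an object; the grip force is fixed at half the most. Time passes only in rows, so rows that repeat a pose let the fingers close. It gives the time, the measured TCP pose, the force and the opening at its end, in the units of the state.
- get_state(): the state, without advancing time (a new reading comes with each control period).
- get_image(name): name is "scene" or "top" or "wrist"; returns the picture (420x560x3 uint8, red, green, blue); there is no depth.
- camera_params(name): a dict with "mtx" (3x3 intrinsics, pixels), "origin" and "attitude" of the camera in the world; the wrist camera has in their place "tool_from_camera" (4x4, takes a point from camera to tool coordinates, whose origin is the TCP and whose axes are the flange's). Camera axes: x right, y up, looking along -z (the intrinsics and any distortion apply to the point x, -y, -z); pixel columns grow to the right and rows downward; lengths in mm; the calibration is good to about 2 mm. A picture is of the moment at which its call begins: read the wrist's pose just before it. camera_params takes no time and is no camera call.
- finish_job(): hands the job in, once; it reports no verdict.
The state is a dict: "t": time; "q": joint angles; "dq": joint speeds; "joint_torque": joint torques, N m; "eef_pos": TCP position; "orientation": TCP orientation; "wrist_force": force on the tool from outside, world axes, zero at the start; "torque": the same for the moment, N m; "finger_gap": opening from 0.0 (shut) to 1.0 (fully open).
Only numpy, scipy, OpenCV 4.12 (cv2) and the standard library are available. Lean on these libraries where they do the work, as an engineer would, in place of code of your own. Each camera call takes 0.05 s, during which the arm holds its last target. There are 200 camera calls.

## Working session

There is one attempt and no reset: what is moved stays moved. The work goes in short steps, Python scripts to look and compute and a tool call to move; the robot and the scene stay as the last step left them, time stands still between calls to the robot, and variables do not carry over. Pictures are saved under pics/ and viewed, about 8 in all and at most 12, crops included, and the job is handed in when it is done.

Besides the shell and the picture viewer there is one more tool, called after "Request:" in YAML: its name, and indented under it one key for each argument. carry_out: Moves the arm, as the interface text tells. Its arguments: {"type":"object","properties":{"steps":{"type":"array"}},"required":["steps"]}

```bash
ls; mkdir -p pics; python3 - <<'E'
from workcell import *
import cv2,numpy as np
for n in ["scene","top"]:
    im=get_image(n); cv2.imwrite(f"pics/{n}0.png",im[:,:,::-1])
    p=camera_params(n); print(n,p)
print(camera_params("wrist")); print(get_state())
a=cv2.imread("pics/scene0.png");b=cv2.imread("pics/top0.png")
cv2.imwrite("pics/topbig.png",cv2.resize(b,(800,600),interpolation=cv2.INTER_CUBIC))
E
```

```text
pics
scene {'mtx': array([[458.13241346,   0.        , 286.8632832 ],
       [  0.        , 458.13241346, 214.86243382],
       [  0.        ,   0.        ,   1.        ]]), 'origin': array([1106.17182511,  123.91484275,  784.48325309]), 'attitude': array([ 42.72305922,   0.16095066, 100.02754969])}
top {'mtx': array([[507.37424463,   0.        , 283.452144  ],
       [  0.        , 507.37424463, 210.68665774],
       [  0.        ,   0.        ,   1.        ]]), 'origin': array([ 350.43804067,   12.35519522, 1284.09399222]), 'attitude': array([  6.23354147,   0.59998659, -91.72865343])}
{'mtx': array([[336.40534841,   0.        , 282.52596862],
       [  0.        , 336.40534841, 212.5549695 ],
       [  0.        ,   0.        ,   1.        ]]), 'tool_from_camera': array([[-3.96686233e-04,  9.48384289e-01,  3.17123137e-01,
         8.24625848e+01],
       [ 9.99999218e-01,  2.03748574e-07,  1.25027992e-03,
         3.52691167e-01],
       [ 1.18568122e-03,  3.17123385e-01, -9.48383547e-01,
        -6.94906815e+01],
       [ 0.00000000e+00,  0.00000000e+00,  0.00000000e+00,
         1.00000000e+00]])}
{'t': 0.1, 'q': array([-7.17922750e+01,  1.49319481e+01, -7.97860402e+00,  6.71905044e+01,
       -1.63892625e-03,  9.00008836e+01]), 'dq': array([ 0.02571885, -0.01963124,  0.07650317,  0.05786106,  0.0491621 ,
        0.02207174]), 'joint_torque': array([ 2.72824400e-04, -4.06508410e+01,  2.54527044e+01,  1.00682190e-02,
        5.70248301e-05,  9.28442816e-07]), 'eef_pos': array([ 163.88357164, -498.25099108,  303.14665831]), 'orientation': array([-1.79898944e+02,  1.64048223e-03,  1.82068443e+01]), 'wrist_force': array([-1.13269954,  1.01373846, -0.00234699]), 'torque': array([ 0.0019197 ,  0.04112444, -0.06438777]), 'finger_gap': 1.0005385269389264}
```

View pics/topbig.png

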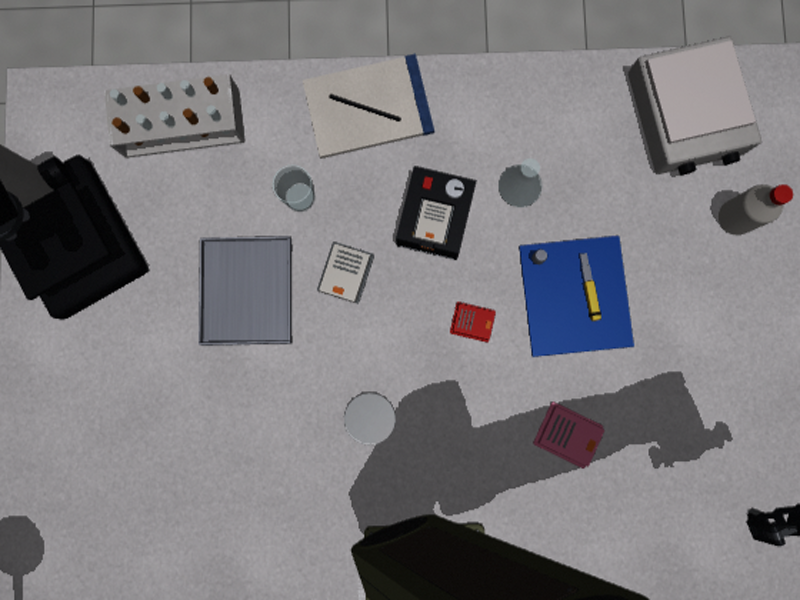

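View pics/scene0.png

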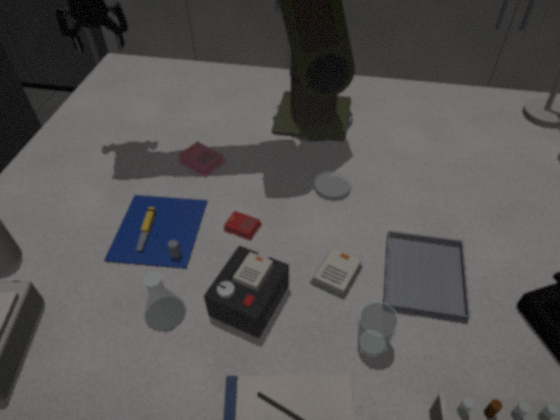

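Two pictures viewed so far. In the 800x600 top view:
- The lamp supply is at (435,213), with its notch side facing down towards the robot. The small white cover with the orange mark is seated in it at (434,222).
- The look-alikes are a larger white cover on the bench at (346,272), a red one at (473,322) and a pink one at (570,435).
- The seated white cover fits: it is the smaller of the non-red ones and sits in the unit.
- The yellow tool is at (590,287) on the mat with its blade up (+x). The objective is at (540,256) and the tray at (246,290).

Next I'll measure positions and take one enlarged crop to confirm.

```bash
cat > h.py <<'E'
import cv2,numpy as np
from scipy.spatial.transform import Rotation as R
from workcell import *
def cam(n,st=None):
    p=camera_params(n)
    if n=="wrist":
        T=np.eye(4);T[:3,:3]=R.from_euler('xyz',st["orientation"],degrees=True).as_matrix();T[:3,3]=st["eef_pos"]
        T=T@p["tool_from_camera"];return p["mtx"],T[:3,3],T[:3,:3]
    return p["mtx"],np.array(p["origin"]),R.from_euler('xyz',p["attitude"],degrees=True).as_matrix()
def cast(c,uv,z):
    K,o,A=c;uv=np.atleast_2d(np.asarray(uv,float))
    d=np.c_[(uv[:,0]-K[0,2])/K[0,0],-(uv[:,1]-K[1,2])/K[1,1],-np.ones(len(uv))]@A.T
    return o+d*((z-o[2])/d[:,2])[:,None]
def proj(c,P):
    K,o,A=c;q=(np.atleast_2d(P)-o)@A
    return np.c_[K[0,0]*q[:,0]/-q[:,2]+K[0,2],K[1,1]*-q[:,1]/-q[:,2]+K[1,2]]
def rects(mask,c,z,amin=30):
    out=[]
    for k in cv2.findContours(mask.astype(np.uint8),cv2.RETR_EXTERNAL,cv2.CHAIN_APPROX_NONE)[0]:
        if cv2.contourArea(k)<amin: continue
        W=cast(c,k[:,0],z)[:,:2].astype(np.float32)
        r=cv2.minAreaRect(W);out.append((np.round(k[:,0].mean(0)),np.round(r[0],1),np.round(r[1],1),round(r[2],1)))
    return out
E
python3 - <<'E'
from h import *
for n in ["top","scene"]:
    im=cv2.imread(f"pics/{n}0.png");hsv=cv2.cvtColor(im,cv2.COLOR_BGR2HSV);H,S,V=cv2.split(hsv);c=cam(n)
    if n=="top":
        y=(H>20)&(H<35)&(S>120)&(V>80)
        print("mat",rects(cv2.morphologyEx(((H>100)&(H<130)&(S>150)).astype(np.uint8),cv2.MORPH_CLOSE,np.ones((9,9))),c,6,1000))
        print("yel",rects(y,c,24,20))
        print("orange",rects((H>4)&(H<20)&(S>150)&(V>120),c,82,6))
        roi=np.zeros_like(H);roi[100:190,260:350]=1
        print("black",rects(cv2.morphologyEx(((V<60)&(roi>0)).astype(np.uint8),cv2.MORPH_CLOSE,np.ones((15,15))),c,76,500))
        w=(V>120)&(S<60)&(roi>0);print("white",rects(w,c,82,30))
        print("tray",cast(c,np.array([[201,238],[291,237],[291,343],[200,343]])*.7,22).round(1))
        print("dial",cast(c,np.array([[455,188]])*.7,88).round(1))
        print("obj",cast(c,np.array([[540,256]])*.7,40).round(1))
        b=im[100:260,255:465];cv2.imwrite("pics/crop1.png",cv2.resize(b,None,fx=3.75,fy=3.75,interpolation=cv2.INTER_CUBIC))
E
```

```text
mat [(array([403., 207.]), array([ 491.3, -280.5]), array([197.7, 178.7]), 4.0)]
yel [(array([414., 207.]), array([ 487. , -305.1]), array([55.4, 14.2]), 8.0)]
orange [(array([341., 227.]), array([ 439. , -115.1]), array([ 7.5, 12.8]), 69.2), (array([236., 203.]), array([504.2, 132.9]), array([16.7,  8.3]), 69.7), (array([300., 164.]), array([592.7, -23. ]), array([13. ,  6.2]), 69.4)]
black [(array([304., 149.]), array([632.5, -34. ]), array([109.4, 141.6]), 74.5)]
white [(array([305., 145.]), array([642.5, -35. ]), array([217.1, 219.7]), 88.2)]
tray [[612.3 379.6  22. ]
 [608.9 219.7  22. ]
 [421.2 222.2  22. ]
 [426.1 381.3  22. ]]
dial [[670.5 -69.3  88. ]]
obj [[ 557.8 -215.3   40. ]]
```

View pics/crop1.png

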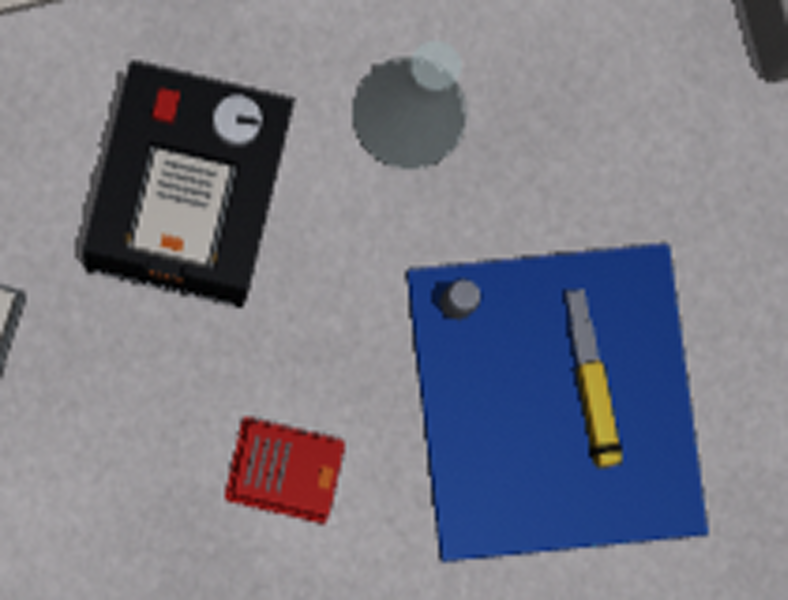

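Picture 3 confirms the target: the small white cover is in the black unit with its orange mark at crop (172,242), and an orange notch mark on the front face at (167,275). The yellow tool's tip is at (575,292) and its rear at (608,465). I'll move above the tool for a close wrist look.

```bash
cat >> h.py <<'E'
def go(pos,rpy,st=None):
    "print shift (cm) and rotvec to bring the TCP to pos,rpy"
    st=st or get_state();A=R.from_euler('xyz',st["orientation"],degrees=True)
    s=A.inv().apply(np.array(pos)-st["eef_pos"])/10
    w=(A.inv()*R.from_euler('xyz',rpy,degrees=True)).as_rotvec()
    print("shift",s.round(2),"rot",w.round(3))
E
python3 - <<'E'
from h import *
k=np.array([[130,62],[294,98],[243,295],[85,262]])/3.75+[255,100]
c=cam("top");p=cast(c,k,76)[:,:2];print(p.round(1),p.mean(0))
print([np.linalg.norm(p[i]-p[(i+1)%4]).round(1) for i in range(4)])
go([470,-300,250],[180,0,8])
E
```

```text
[[ 713.7   -1.2]
 [ 686.1 -106.9]
 [ 557.6  -68.9]
 [ 582.4   32. ]] [634.93321891 -36.23714156]
[np.float64(109.3), np.float64(134.0), np.float64(103.9), np.float64(135.4)]
shift [35.27 -9.26  5.33] rot [-0.002  0.     0.178]
```

Request:
carry_out:
  steps:
    - [35.3,-9.3,5.3,0,0,0.178,1]
    - [35.3,-9.3,5.3,0,0,0.178,1]
    - [35.3,-9.3,5.3,0,0,0.178,1]
    - [35.3,-9.3,5.3,0,0,0.178,1]
    - [35.3,-9.3,5.3,0,0,0.178,1]
    - [35.3,-9.3,5.3,0,0,0.178,1]
    - [35.3,-9.3,5.3,0,0,0.178,1]
    - [35.3,-9.3,5.3,0,0,0.178,1]
    - [35.3,-9.3,5.3,0,0,0.178,1]
    - [35.3,-9.3,5.3,0,0,0.178,1]

```text
t: 0.93
eef_pos: [475.0, -295.6, 248.6]
orientation: [-179.8, -0.1, 8.4]
wrist_force: [-0.5, 0.1, -0.1]
finger_gap: 0.997
```

Request:
carry_out:
  steps:
    - [0,0,0,0,0,0,1]
    - [0,0,0,0,0,0,1]
    - [0,0,0,0,0,0,1]
    - [0,0,0,0,0,0,1]

```text
t: 1.27
eef_pos: [473.9, -296.4, 248.7]
orientation: [-179.8, -0.1, 8.3]
wrist_force: [0.0, 0.7, -0.3]
finger_gap: 1.0
```

```bash
python3 - <<'E'
from h import *
st=get_state();im=get_image("wrist")[:,:,::-1].copy();cv2.imwrite("pics/w1.png",im)
print(st["eef_pos"],st["orientation"],st["wrist_force"])
H,S,V=cv2.split(cv2.cvtColor(im,cv2.COLOR_BGR2HSV));c=cam("wrist",st)
y=((H>18)&(H<36)&(S>120)&(V>60)).astype(np.uint8)
print(rects(y,c,24,30))
y=cv2.morphologyEx(y,cv2.MORPH_CLOSE,np.ones((15,15)));print(rects(y,c,24,100))
print(rects(cv2.morphologyEx(((H>100)&(H<130)&(S>150)).astype(np.uint8),cv2.MORPH_CLOSE,np.ones((9,9))),c,6,1000))
E
```

```text
[ 473.92007306 -296.3620394   248.74081089] [-1.79764202e+02 -7.93407794e-02  8.32201108e+00] [ 0.01161661  0.66734299 -0.31920139]
[(array([296., 221.]), array([ 451.9, -311.1]), array([ 5.9, 14.9]), 8.4), (array([297., 181.]), array([ 488.3, -306. ]), array([57.7, 15.5]), 7.6)]
[(array([297., 187.]), array([ 482.9, -306.8]), array([68.6, 15.5]), 7.6)]
[(array([271., 154.]), array([ 492.9, -281.9]), array([197.4, 177.5]), 4.1)]
```

View pics/w1.png

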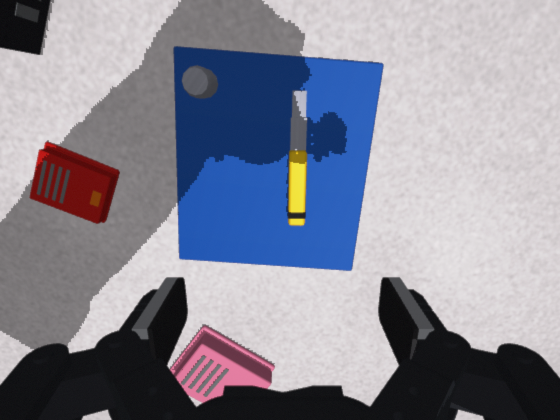

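Picture 4 shows the handle clearly at (297,187), with the blade pointing up to (299,92). Ray-casting gives a handle of 68.6 x 15.5 mm (70 x 16 given) centred at (483,-306.8), yaw 7.6. The mat comes out at 197 x 178 mm, so the calibration is good.

```bash
python3 -c "
from h import *
go([483,-306.8,130],[180,0,7.6])"
```

```text
shift [ 0.72  1.2  11.88] rot [-0.004 -0.002  0.012]
```

Request:
carry_out:
  steps:
    - [0.7,1.2,6,-0.004,0,0.012,1]
    - [0.7,1.2,9,-0.004,0,0.012,1]
    - [0.7,1.2,11.9,-0.004,0,0.012,1]
    - [0.7,1.2,11.9,-0.004,0,0.012,1]
    - [0.7,1.2,11.9,-0.004,0,0.012,1]
    - [0.7,1.2,11.9,-0.004,0,0.012,1]

```text
t: 1.82
eef_pos: [483.1, -307.8, 131.7]
orientation: [179.9, -0.2, 7.6]
wrist_force: [-0.3, 0.3, 0.4]
finger_gap: 1.002
```

```bash
python3 -c "
from h import *
go([483,-306.8,81],[180,0,7.6])
st=get_state();im=get_image('wrist')[:,:,::-1];c=cam('wrist',st)
H,S,V=cv2.split(cv2.cvtColor(im,cv2.COLOR_BGR2HSV))
y=((H>18)&(H<36)&(S>120)&(V>60)).astype(np.uint8)
print(rects(cv2.morphologyEx(y,cv2.MORPH_CLOSE,np.ones((15,15))),c,24,100))"
```

```text
shift [-0.02 -0.11  5.07] rot [ 0.001 -0.003 -0.001]
[(array([281., 247.]), array([ 483.2, -307.2]), array([69.3, 15.4]), 7.6)]
```

Request:
carry_out:
  steps:
    - [0,-0.1,2.5,0,0,0,1]
    - [0,-0.1,4.0,0,-0.003,0,1]
    - [0,-0.1,5.0,0,-0.003,0,1]
    - [0,-0.1,5.0,0,-0.003,0,1]
    - [0,-0.1,5.0,0,-0.003,0,1]
    - [0,-0.1,5.0,0,-0.003,0,0.5]
    - [0,-0.1,5.0,0,-0.003,0,0]
    - [0,-0.1,5.0,0,-0.003,0,0]
    - [0,-0.1,5.0,0,-0.003,0,0]
    - [0,-0.1,5.0,0,-0.003,0,0]

```text
t: 2.7
eef_pos: [484.2, -307.3, 82.9]
orientation: [179.8, -0.1, 7.6]
wrist_force: [-0.1, -0.0, 0.2]
finger_gap: 0.297
```

Request:
carry_out:
  steps:
    - [0,0,0,0,0,0,0]
    - [0,0,0,0,0,0,0]
    - [0,0,0,0,0,0,0]
    - [0,0,0,0,0,0,0]

```text
t: 3.03
eef_pos: [484.4, -307.5, 83.1]
orientation: [179.8, -0.2, 7.6]
wrist_force: [0.1, 0.5, 3.2]
finger_gap: 0.171
```

Request:
carry_out:
  steps:
    - [0,0,-1,0,0,0,0]
    - [0,0,-4,0,0,0,0]
    - [0,0,-8,0,0,0,0]
    - [0,0,-12,0,0,0,0]
    - [0,0,-14,0,0,0,0]
    - [0,0,-14,0,0,0,0]
    - [0,0,-14,0,0,0,0]

```text
t: 3.62
eef_pos: [484.6, -307.4, 224.9]
orientation: [179.7, -0.3, 7.6]
wrist_force: [-1.0, 0.3, -1.2]
finger_gap: 0.164
```

```bash
python3 - <<'E'
from h import *
st=get_state();print(st["eef_pos"],st["wrist_force"],st["finger_gap"])
# unit estimate: centre (634.9,-36.2), yaw from rim
y=-15.5;u=np.array([634.9,-36.2]);d=np.array([np.cos(np.radians(y)),np.sin(np.radians(y))])
p=u-d*(65+85+40);print(p)
go([*p,220],[180,0,y],st)
E
```

```text
[ 484.60070641 -307.41619687  224.8921607 ] [-1.02731287  0.31297302 -1.19898204] 0.1643315071183956
[451.81021389  14.57529145]
shift [  0.99 -32.35   0.31] rot [ 0.005 -0.007  0.403]
```

```bash
python3 - <<'E'
from h import *
y=-15.5;u=np.array([634.9,-36.2]);d=np.array([np.cos(np.radians(y)),np.sin(np.radians(y))]);n=np.array([-d[1],d[0]])
p=u-d*(65+45)+n*50;print(p)
go([*p,280],[180,0,y])
E
```

```text
[542.26256895  41.37774403]
shift [ 10.35 -33.78  -5.65] rot [ 0.005 -0.007  0.403]
```

Request:
carry_out:
  steps:
    - [10.3,-33.8,-5.6,0.005,-0.007,0.4,0]
    - [10.3,-33.8,-5.6,0.005,-0.007,0.4,0]
    - [10.3,-33.8,-5.6,0.005,-0.007,0.4,0]
    - [10.3,-33.8,-5.6,0.005,-0.007,0.4,0]
    - [10.3,-33.8,-5.6,0.005,-0.007,0.4,0]
    - [10.3,-33.8,-5.6,0.005,-0.007,0.4,0]
    - [10.3,-33.8,-5.6,0.005,-0.007,0.4,0]
    - [10.3,-33.8,-5.6,0.005,-0.007,0.4,0]
    - [10.3,-33.8,-5.6,0.005,-0.007,0.4,0]
    - [10.3,-33.8,-5.6,0.005,-0.007,0.4,0]

```text
t: 4.45
eef_pos: [512.0, -102.8, 274.1]
orientation: [-178.1, 0.1, -12.2]
wrist_force: [0.0, -0.1, -0.2]
finger_gap: 0.166
```

Request:
carry_out:
  steps:
    - [0,0,0,0,0,0,0]
    - [0,0,0,0,0,0,0]
    - [0,0,0,0,0,0,0]

```text
t: 4.7
eef_pos: [511.9, -103.6, 273.9]
orientation: [-178.1, 0.1, -12.3]
wrist_force: [0.3, -0.2, -1.0]
finger_gap: 0.169
```

```bash
python3 - <<'E'
from h import *
st=get_state();im=get_image("wrist")[:,:,::-1].copy();cv2.imwrite("pics/w2.png",im)
np.savez("w2.npz",eef_pos=st["eef_pos"],orientation=st["orientation"])
print(st["eef_pos"],st["orientation"],st["wrist_force"],st["finger_gap"])
H,S,V=cv2.split(cv2.cvtColor(im,cv2.COLOR_BGR2HSV));c=cam("wrist",st)
print("white z82",rects((V>130)&(S<60),c,82,500))
print("orange z82",rects((H>4)&(H<18)&(S>150)&(V>100),c,82,10))
E
```

```text
[ 511.85025606 -103.61313757  273.86413064] [-1.78136816e+02  1.32379833e-01 -1.22701274e+01] [ 0.28821977 -0.16318952 -0.97544511] 0.169138094711912
white z82 [(array([283., 372.]), array([347.2, -60.4]), array([49.7, 47.3]), 81.2), (array([165.,  89.]), array([617.3, -30.8]), array([48.5, 64.4]), 74.3), (array([191.,   7.]), array([664.3, -65.4]), array([30.3, 11.4]), 77.2), (array([271., 192.]), array([480.3, -67.6]), array([580.1, 386.1]), 80.0)]
orange z82 [(array([496., 380.]), array([ 299.9, -259.5]), array([ 9.1, 10.4]), 60.7), (array([322., 244.]), array([ 473.8, -122.6]), array([ 6.8, 11. ]), 78.6), (array([ 66., 233.]), array([526.9,  90. ]), array([15. ,  8.3]), 70.8), (array([166., 127.]), array([593. , -23.7]), array([13.2,  7.4]), 72.3)]
```

View pics/w2.png

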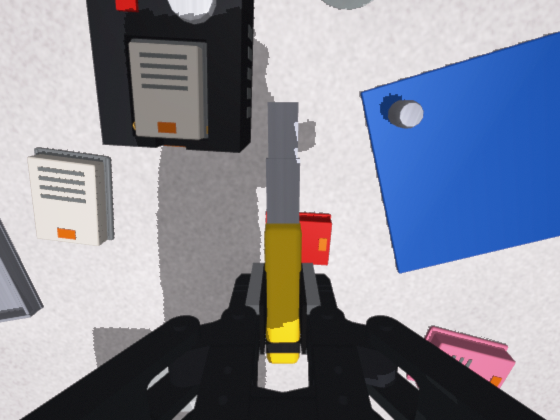

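Picture 5 shows the tool held straight with its blade tip at (284,102). The unit's front corners are near (104,145) and (240,152), and the cover's top rectangle is centred at (168,89), 64 x 48.5 mm (66 x 50 given). Next I'll cross-check the notch position and the tip position.

```bash
python3 - <<'E'
from h import *
z=np.load("w2.npz");st=dict(z);c=cam("wrist",st)
print("front corners z76",cast(c,[[104,143],[241,153]],76).round(1))
A=R.from_euler('xyz',st["orientation"],degrees=True)
for hgt in (66,68,70):
    # tip in tool frame: intersect the ray with tool plane z=hgt
    K=c[0];T=camera_params("wrist")["tool_from_camera"]
    for uv in ([283.5,102],[283,224],[283,362]):
        d=T[:3,:3]@[(uv[0]-K[0,2])/K[0,0],-(uv[1]-K[1,2])/K[1,1],-1];o=T[:3,3]
        hh=hgt if uv[1]<200 else hgt-9
        print(hgt,uv,(o+d*(hh-o[2])/d[2]).round(1))
# scene-view check of unit: orange mark on cover
im=cv2.imread("pics/scene0.png");H,S,V=cv2.split(cv2.cvtColor(im,cv2.COLOR_BGR2HSV))
print(rects((H>4)&(H<20)&(S>120)&(V>100),cam("scene"),82,5))
y=-15.7;d=np.array([np.cos(np.radians(y)),np.sin(np.radians(y))])
nt=np.array([577,-19.5]);print("notch",nt)
p=nt-d*(85+30);print(p);go([*p,160],[180,0,y])
E
```

```text
front corners z76 [[591.9  31.9  76. ]
 [561.4 -73.6  76. ]]
66 [283.5, 102] [81.7  0.1 66. ]
66 [283, 224] [35.3 -0.1 57. ]
66 [283, 362] [-33.3  -0.1  57. ]
68 [283.5, 102] [81.7  0.1 68. ]
68 [283, 224] [34.6 -0.1 59. ]
68 [283, 362] [-35.1  -0.1  59. ]
70 [283.5, 102] [81.7  0.1 70. ]
70 [283, 224] [33.8 -0.1 61. ]
70 [283, 362] [-37.   -0.1  61. ]
[(array([344., 256.]), array([554.6, 136.6]), array([11.6,  5.3]), 66.3), (array([232., 218.]), array([ 495.8, -101.9]), array([ 8.3, 13.2]), 77.8)]
notch [577.  -19.5]
[466.29044916  11.61905129]
shift [-6.87 -9.9  11.73] rot [-0.032  0.003  0.06 ]
```

Request:
carry_out:
  steps:
    - [-6.8,-10.0,0,-0.032,0.003,0.058,0]
    - [-6.8,-10.0,4,-0.032,0.003,0.058,0]
    - [-6.8,-10.0,11.7,-0.032,0.003,0.058,0]
    - [-6.8,-10.0,11.7,-0.032,0.003,0.058,0]
    - [-6.8,-10.0,11.7,-0.032,0.003,0.058,0]
    - [-6.8,-10.0,11.7,-0.032,0.003,0.058,0]
    - [-6.8,-10.0,11.7,-0.032,0.003,0.058,0]
    - [-6.8,-10.0,11.7,-0.032,0.003,0.058,0]
    - [-6.8,-10.0,11.7,-0.032,0.003,0.058,0]

```text
t: 5.5
eef_pos: [444.9, -92.5, 165.1]
orientation: [-178.1, 0.1, -12.7]
wrist_force: [-0.2, 0.2, -0.1]
finger_gap: 0.172
```

```bash
cat >> h.py <<'E'
Y=-15.8;D=np.array([np.cos(np.radians(Y)),np.sin(np.radians(Y))]);NT=np.array([576.8,-20.0])
def tip(inside,z,side=0,st=None,L=84.5,h=68):
    p=NT+D*(inside-L)+np.array([-D[1],D[0]])*side
    go([*p,z+h],[180,0,Y],st)
def where():
    st=get_state();A=R.from_euler('xyz',st["orientation"],degrees=True)
    t=st["eef_pos"]+A.apply([84.5,0,68]);r=t[:2]-NT
    print("tip inside %.1f side %.1f z %.1f"%(r@D,r@[-D[1],D[0]],t[2]),"F",st["wrist_force"].round(1),"gap",round(st["finger_gap"],3),"rpy",st["orientation"].round(1),"t",st["t"])
E
python3 - <<'E'
from h import *
where();tip(-30,70)
im=get_image("wrist")[:,:,::-1].copy();cv2.imwrite("pics/w3.png",im)
st=get_state();c=cam("wrist",st)
P=[[*(NT+D*a+np.array([-D[1],D[0]])*b),zz] for a,b,zz in [(0,-55,76),(0,55,76),(0,-12,76),(0,12,76),(0,0,59)]]
print(proj(c,P).round())
E
```

```text
tip inside -23.0 side -98.9 z 97.0 F [-0.2  0.2 -0.1] gap 0.172 rpy [-1.781e+02  1.000e-01 -1.270e+01] t 5.5
shift [ -0.16 -10.5    3.06] rot [-0.033  0.002  0.053]
[[185.  31.]
 [-70.  18.]
 [ 84.  26.]
 [ 29.  23.]
 [ 81.  32.]]
```

View pics/w3.png

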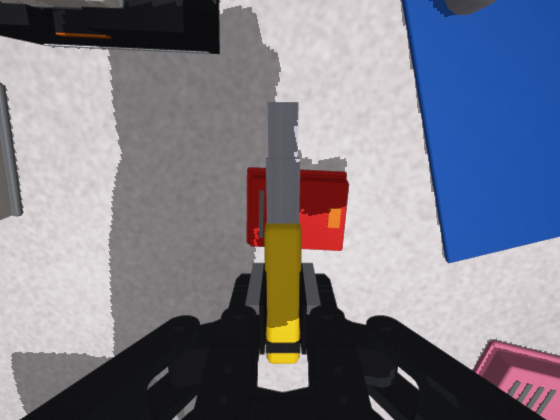

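```bash
python3 -c "
from h import *
s=get_state();print(s['q'].round(1),s['dq'].round(2),s['eef_pos'],s['orientation'],s['joint_torque'].round(1));where()"
```

```text
[-12.8  14.5 -31.2  44.4   1.9 179.9] [-0.02 -0.54  1.13  1.38 -0.22 -0.02] [444.76418628 -92.43353917 164.87332768] [-1.78079353e+02  9.40699876e-02 -1.27305579e+01] [ -0.1 -36.7  21.8  -0.2   0.1   0. ]
tip inside -23.2 side -98.9 z 96.8 F [-0.2 -0.3 -2. ] gap 0.165 rpy [-1.781e+02  1.000e-01 -1.270e+01] t 5.55
```

Picture 6 plus the joint readout explain the shortfall. Joint 6 has reached its 180° limit, so yaw -15.8 is out of reach this way round. The fix is to lay the tool back on the mat, turn the gripper half a turn and regrasp.

```bash
python3 -c "
from h import *
go([484.4,-307.5,140],[180,0,7.6])"
```

```text
shift [ 8.61 20.18  1.8 ] rot [-0.033 -0.004 -0.355]
```

Request:
carry_out:
  steps:
    - [8.6,20.2,1.8,-0.033,0,-0.355,0]
    - [8.6,20.2,1.8,-0.033,0,-0.355,0]
    - [8.6,20.2,1.8,-0.033,0,-0.355,0]
    - [8.6,20.2,1.8,-0.033,0,-0.355,0]
    - [8.6,20.2,1.8,-0.033,0,-0.355,0]
    - [8.6,20.2,1.8,-0.033,0,-0.355,0]
    - [8.6,20.2,1.8,-0.033,0,-0.355,0]
    - [8.6,20.2,1.8,-0.033,0,-0.355,0]
    - [8.6,20.2,1.8,-0.033,0,-0.355,0]
    - [8.6,20.2,1.8,-0.033,0,-0.355,0]

```text
t: 6.38
eef_pos: [484.1, -306.6, 140.3]
orientation: [-180.0, -0.2, 7.7]
wrist_force: [-0.2, -0.1, -1.1]
finger_gap: 0.168
```

```bash
python3 -c "
from h import *
print(get_state()['eef_pos']);go([484.4,-307.5,83.5],[180,0,7.6])"
```

```text
[ 484.13391349 -306.63033709  140.29504343]
shift [-0.01  0.09  5.68] rot [-0.    -0.004  0.001]
```

Request:
carry_out:
  steps:
    - [0,0,2.5,0,-0.004,0,0]
    - [0,0,4.2,0,-0.004,0,0]
    - [0,0,5.0,0,-0.004,0,0]
    - [0,0,5.3,0,-0.004,0,0]
    - [0,0,5.5,0,-0.004,0,0]
    - [0,0,5.6,0,-0.004,0,0]
    - [0,0,5.7,0,-0.004,0,0]
    - [0,0,5.7,0,-0.004,0,0]

```text
t: 7.05
eef_pos: [484.8, -306.8, 84.0]
orientation: [180.0, -0.1, 7.7]
wrist_force: [0.1, -0.2, 0.2]
finger_gap: 0.168
```

Request:
carry_out:
  steps:
    - [0,0,0.06,0,0,0,0]
    - [0,0,0.1,0,0,0,0]
    - [0,0,0.1,0,0,0,0.25]
    - [0,0,0.1,0,0,0,0.4]
    - [0,0,0.1,0,0,0,0.7]
    - [0,0,0.1,0,0,0,1]
    - [0,0,-2,0,0,0,1]
    - [0,0,-5,0,0,0,1]
    - [0,0,-6,0,0,0,1]
    - [0,0,-6,0,0,0,1]

```text
t: 7.88
eef_pos: [486.7, -308.0, 147.0]
orientation: [179.7, -0.4, 7.7]
wrist_force: [0.1, 0.6, 0.5]
finger_gap: 1.001
```

Request:
carry_out:
  steps:
    - [0,0,0,0,0,-0.12,1]
    - [0,0,0,0,0,-0.24,1]
    - [0,0,0,0,0,-0.36,1]
    - [0,0,0,0,0,-0.48,1]
    - [0,0,0,0,0,-0.6,1]
    - [0,0,0,0,0,-0.72,1]
    - [0,0,0,0,0,-0.84,1]
    - [0,0,0,0,0,-0.96,1]
    - [0,0,0,0,0,-1.08,1]
    - [0,0,0,0,0,-1.2,1]

```text
t: 8.72
eef_pos: [486.1, -307.6, 145.5]
orientation: [179.7, 0.1, 76.8]
wrist_force: [0.2, 0.1, -0.0]
finger_gap: 1.0
```

Request:
carry_out:
  steps:
    - [0,0,0,0,0,-0.12,1]
    - [0,0,0,0,0,-0.24,1]
    - [0,0,0,0,0,-0.36,1]
    - [0,0,0,0,0,-0.48,1]
    - [0,0,0,0,0,-0.6,1]
    - [0,0,0,0,0,-0.72,1]
    - [0,0,0,0,0,-0.84,1]
    - [0,0,0,0,0,-0.96,1]
    - [0,0,0,0,0,-1.08,1]
    - [0,0,0,0,0,-1.2,1]

```text
t: 9.55
eef_pos: [485.4, -307.3, 144.0]
orientation: [180.0, 0.2, 145.9]
wrist_force: [-0.0, 0.9, -0.7]
finger_gap: 1.0
```

Request:
carry_out:
  steps:
    - [0,0,0,0,0,-0.12,1]
    - [0,0,0,0,0,-0.24,1]
    - [0,0,0,0,0,-0.36,1]
    - [0,0,0,0,0,-0.48,1]
    - [0,0,0,0,0,-0.6,1]
    - [0,0,0,0,0,-0.72,1]
    - [0,0,0,0,0,-0.75,1]
    - [0,0,0,0,0,-0.75,1]
    - [0,0,0,0,0,-0.75,1]
    - [0,0,0,0,0,-0.75,1]

```text
t: 10.38
eef_pos: [485.1, -307.0, 143.3]
orientation: [-179.9, 0.1, -171.2]
wrist_force: [-0.8, 0.1, -0.3]
finger_gap: 1.001
```

```bash
python3 -c "
from h import *
st=get_state();im=get_image('wrist')[:,:,::-1].copy();c=cam('wrist',st);cv2.imwrite('pics/w4.png',im)
print(st['q'].round(1),st['eef_pos'],st['orientation'])
H,S,V=cv2.split(cv2.cvtColor(im,cv2.COLOR_BGR2HSV))
y=((H>18)&(H<36)&(S>120)&(V>60)).astype(np.uint8)
print(rects(cv2.morphologyEx(y,cv2.MORPH_CLOSE,np.ones((15,15))),c,24,100))
go([484.5,-307.3,83],[180,0,-172.4])"
```

```text
[-32.3  25.9 -16.6  47.3   0.  -41.1] [ 485.11987566 -307.02115789  143.25280907] [-1.79909038e+02  1.29023810e-01 -1.71212377e+02]
[(array([283., 228.]), array([ 479.9, -307.8]), array([70.7, 15.4]), 7.6)]
shift [0.09 0.   6.05] rot [-0.002  0.003  0.021]
```

Request:
carry_out:
  steps:
    - [0.3,0,3,0,0,0.021,1]
    - [0.3,0,5,0,0,0.021,1]
    - [0.3,0,6.0,0,0,0.021,1]
    - [0.3,0,6.05,0,0,0.021,1]
    - [0.3,0,6.05,0,0,0.021,1]
    - [0.3,0,6.05,0,0,0.021,0.5]
    - [0.3,0,6.05,0,0,0.021,0]
    - [0.3,0,6.05,0,0,0.021,0]
    - [0.3,0,6.05,0,0,0.021,0]
    - [0.3,0,6.05,0,0,0.021,0]

```text
t: 11.27
eef_pos: [482.8, -307.9, 83.6]
orientation: [-179.9, 0.2, -172.4]
wrist_force: [-0.3, 0.2, 0.4]
finger_gap: 0.299
```

Request:
carry_out:
  steps:
    - [0,0,0,0,0,0,0]
    - [0,0,0,0,0,0,0]
    - [0,0,0,0,0,0,0]
    - [0,0,0,0,0,0,0]

```text
t: 11.6
eef_pos: [483.0, -308.0, 84.0]
orientation: [-179.8, 0.2, -172.4]
wrist_force: [0.7, 0.1, 4.1]
finger_gap: 0.166
```

Request:
carry_out:
  steps:
    - [0,0,-1,0,0,0,0]
    - [0,0,-3,0,0,0,0]
    - [0,0,-6,0,0,0,0]
    - [0,0,-8,0,0,0,0]
    - [0,0,-8,0,0,0,0]
    - [0,0,-8,0,0,0,0]

```text
t: 12.1
eef_pos: [483.4, -308.3, 165.6]
orientation: [-179.7, 0.4, -172.4]
wrist_force: [-0.8, -0.2, -1.3]
finger_gap: 0.166
```

```bash
sed -i 's/180,0,Y\]/180,0,Y+180]/; s/84.5,0,68/-84.5,0,68/' h.py; python3 -c "
from h import *
s=get_state();print(s['eef_pos']);where();tip(-30,90)"
```

```text
[ 483.42603717 -308.29309337  165.56455108]
tip inside 66.7 side -269.4 z 98.1 F [-0.8 -0.2 -1.3] gap 0.166 rpy [-179.7    0.4 -172.4] t 12.1
shift [-2.55 31.89  0.61] rot [-0.004  0.007  0.408]
```

Request:
carry_out:
  steps:
    - [-2.5,31.9,-2,0,0.007,0.41,0]
    - [-2.5,31.9,-2,0,0.007,0.41,0]
    - [-2.5,31.9,-2,0,0.007,0.41,0]
    - [-2.5,31.9,-2,0,0.007,0.41,0]
    - [-2.5,31.9,-2,0,0.007,0.41,0]
    - [-2.5,31.9,-2,0,0.007,0.41,0]
    - [-2.5,31.9,-2,0,0.007,0.41,0]
    - [-2.5,31.9,-2,0,0.007,0.41,0]
    - [-2.5,31.9,-2,0,0.007,0.41,0]
    - [-2.5,31.9,-2,0,0.007,0.41,0]

```text
t: 12.93
eef_pos: [464.8, 12.9, 183.1]
orientation: [-179.7, -0.1, 164.3]
wrist_force: [0.3, 0.8, -0.9]
finger_gap: 0.167
```

Request:
carry_out:
  steps:
    - [0,0,0,0,0,0,0]
    - [0,0,0,0,0,0,0]

```text
t: 13.1
eef_pos: [464.1, 12.2, 182.2]
orientation: [-179.7, -0.2, 164.3]
wrist_force: [-0.1, 0.5, -1.0]
finger_gap: 0.167
```

```bash
sed -i 's/h=68/h=69/; s/-84.5,0,68/-84.5,0,69/' h.py; python3 -c "
from h import *
where();tip(-15,75);print(get_state()['q'].round(1))"
```

```text
tip inside -32.9 side -0.0 z 112.9 F [-0.1  0.5 -1. ] gap 0.167 rpy [-179.7   -0.2  164.3] t 13.1
shift [-1.78 -0.01  3.81] rot [-0.005 -0.003  0.002]
[  1.6  14.4 -28.2  47.6  -0.2  17.3]
```

Request:
carry_out:
  steps:
    - [-1.8,0,2,-0.005,-0.003,0.002,0]
    - [-1.8,0,4,-0.005,-0.003,0.002,0]
    - [-1.8,0,4.9,-0.005,-0.003,0.002,0]
    - [-1.8,0,4.9,-0.005,-0.003,0.002,0]
    - [-1.8,0,4.9,-0.005,-0.003,0.002,0]
    - [-1.8,0,4.9,-0.005,-0.003,0.002,0]

```text
t: 13.6
eef_pos: [481.2, 6.6, 133.6]
orientation: [-180.0, -0.0, 164.1]
wrist_force: [0.2, -0.0, -1.0]
finger_gap: 0.166
```

```bash
python3 -c "
from h import *
where();tip(5,64)
N=np.array([-D[1],D[0]])
ims=[]
for n,k in (('wrist',1),('top',3)):
    st=get_state();im=get_image(n)[:,:,::-1].copy();c=cam(n,st)
    P=[[*(NT+D*a+N*b),z] for a,b,z in [(0,-12,76),(0,12,76),(0,0,59),(-15,0,63)]]
    print(n,proj(c,P).round())
    ims.append(im)
t=cv2.resize(ims[1][110:215,250:390],None,fx=4,fy=4,interpolation=cv2.INTER_CUBIC)
cv2.imwrite('pics/c5.png',cv2.resize(np.hstack([cv2.resize(ims[0],(560,420)),t]),(800,300)))"
```

```text
tip inside -14.7 side -0.6 z 64.6 F [ 0.2 -0.  -1. ] gap 0.166 rpy [-180.    -0.   164.1] t 13.6
shift [-1.97  0.05  0.06] rot [-0.    -0.    -0.001]
wrist [[260. 460.]
 [306. 460.]
 [283. 430.]
 [283. 416.]]
top [[304. 173.]
 [294. 170.]
 [299. 173.]
 [298. 178.]]
```

View pics/c5.png

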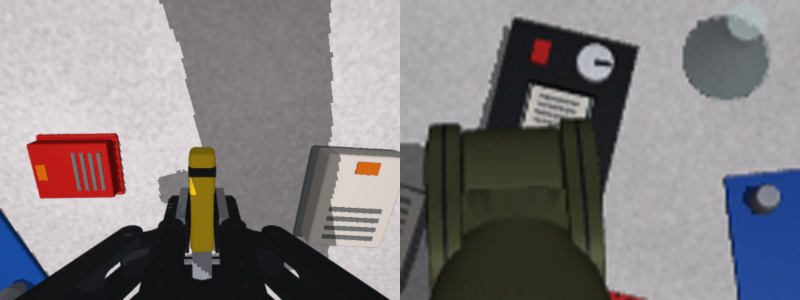

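Picture 7 shows the tool straight in the jaws (handle at (203,200) in the left panel), but the notch is hidden by the arm in the top view. I'll go by the measured position plus contact force: tip over the sill first, then feel for the sill.

Request:
carry_out:
  steps:
    - [-0.5,0.05,0,0,0,0,0]
    - [-1,0.05,0,0,0,0,0]
    - [-1.5,0.05,0,0,0,0,0]
    - [-2,0.05,0,0,0,0,0]
    - [-2,0.05,0,0,0,0,0]
    - [-2,0.05,0,0,0,0,0]

```text
t: 14.2
eef_pos: [501.5, 1.9, 134.1]
orientation: [180.0, 0.1, 164.1]
wrist_force: [-0.4, 0.3, -0.7]
finger_gap: 0.169
```

Request:
carry_out:
  steps:
    - [0,0,0.1,0,0,0,0]
    - [0,0,0.2,0,0,0,0]
    - [0,0,0.2,0,0,0,0]
    - [0,0,0.2,0,0,0,0]

```text
t: 14.53
eef_pos: [501.2, 1.9, 131.9]
orientation: [-180.0, 0.1, 164.2]
wrist_force: [-0.3, -0.1, 0.1]
finger_gap: 0.167
```

```bash
python3 -c "
from h import *
where()"
```

```text
tip inside 5.9 side 0.4 z 63.0 F [-0.3 -0.1  0.1] gap 0.167 rpy [-1.800e+02  1.000e-01  1.642e+02] t 14.5333
```

Request:
carry_out:
  steps:
    - [0,0,0.1,0,0,0,0]
    - [0,0,0.15,0,0,0,0]
    - [0,0,0.15,0,0,0,0]

```text
t: 14.78
eef_pos: [501.0, 1.9, 130.3]
orientation: [-180.0, 0.0, 164.2]
wrist_force: [-0.5, 0.4, -1.1]
finger_gap: 0.164
```

Request:
carry_out:
  steps:
    - [0,0,0.1,0,0,0,0]
    - [0,0,0.1,0,0,0,0]
    - [0,0,0.1,0,0,0,0]

```text
t: 15.03
eef_pos: [501.0, 1.9, 129.2]
orientation: [-180.0, 0.0, 164.2]
wrist_force: [0.2, 0.3, -1.8]
finger_gap: 0.168
```

Request:
carry_out:
  steps:
    - [0,0,0.1,0,0,0,0]
    - [0,0,0.1,0,0,0,0]
    - [0,0,0.1,0,0,0,0]

```text
t: 15.28
eef_pos: [501.1, 2.0, 128.4]
orientation: [180.0, 0.1, 164.2]
wrist_force: [-1.2, 0.5, 1.9]
finger_gap: 0.169
```

Request:
carry_out:
  steps:
    - [0,0,-0.1,0,0,0,0]
    - [0,0,-0.2,0,0,0,0]
    - [0,0,-0.2,0,0,0,0]
    - [-0.3,0.0,-0.2,0,0,0,0]
    - [-0.6,0.0,-0.2,0,0,0,0]
    - [-0.6,0.0,-0.2,0,0,0,0]

```text
t: 15.78
eef_pos: [507.8, 0.1, 130.5]
orientation: [180.0, 0.1, 164.1]
wrist_force: [0.6, -0.9, -0.8]
finger_gap: 0.166
```

Request:
carry_out:
  steps:
    - [-0.3,0,0,0,0,0,0]
    - [-0.6,0,0,0,0,0,0]
    - [-0.9,0,0,0,0,0,0]
    - [-1.1,0,0,0,0,0,0]
    - [-1.1,0,0,0,0,0,0]
    - [-1.1,0,0,0,0,0,0]

```text
t: 16.28
eef_pos: [518.5, -2.9, 130.4]
orientation: [180.0, 0.1, 164.1]
wrist_force: [-0.3, 0.2, -0.4]
finger_gap: 0.166
```

```bash
python3 -c "
from h import *
where()"
```

```text
tip inside 23.9 side 0.5 z 61.6 F [-0.3  0.2 -0.4] gap 0.166 rpy [1.800e+02 1.000e-01 1.641e+02] t 16.2833
```

The blade is 23.9 mm in at z about 61.6 with no side force. Next I'll compute the arc about the sill.

```bash
python3 -c "
from h import *
p=np.array([-60.6,0,71.7])
for a in [4,8,12,16,20,24,28,30,32]:
    th=-np.radians(a);M=R.from_euler('y',th).as_matrix()
    print(a,((p-M@p)/10+[0,0,0.1*min(1,a/8)]).round(2),round(th,3))"
```

```text
4 [0.49 0.   0.49] -0.07
8 [0.94 0.   1.01] -0.14
12 [1.36 0.   1.52] -0.209
16 [1.74 0.   2.05] -0.279
20 [2.09 0.   2.61] -0.349
24 [2.39 0.   3.18] -0.419
28 [2.66 0.   3.78] -0.489
30 [2.77 0.   4.09] -0.524
32 [2.88 0.   4.4 ] -0.559
```

Request:
carry_out:
  steps:
    - [0.25,0,0.25,0,-0.035,0,0]
    - [0.49,0,0.49,0,-0.07,0,0]
    - [0.94,0,1.01,0,-0.14,0,0]
    - [1.36,0,1.52,0,-0.209,0,0]
    - [1.36,0,1.52,0,-0.209,0,0]

```text
t: 16.7
eef_pos: [501.3, 1.1, 113.8]
orientation: [-179.9, 12.0, 164.2]
wrist_force: [-1.3, -0.0, 1.7]
finger_gap: 0.164
```

```bash
python3 -c "
from h import *
where()"
```

```text
tip inside 18.5 side -0.3 z 63.8 F [-1.3 -0.   1.7] gap 0.164 rpy [-179.9   12.   164.2] t 16.7
```

Request:
carry_out:
  steps:
    - [0,0,0,0,0,0,0]
    - [0,0,0,0,0,0,0]

```text
t: 16.87
eef_pos: [500.8, 1.2, 114.0]
orientation: [-179.9, 11.8, 164.2]
wrist_force: [-0.8, -0.2, 0.9]
finger_gap: 0.168
```

```bash
cat >> h.py <<'E'
def lever(a,ins,dz=0):
    "TCP for blade at pitch a deg about the sill, ins mm inside"
    a=np.radians(a);c,s=np.cos(a),np.sin(a)
    x=-(84.5-ins)   # unit-axis coords, pivot at sill: blade axis 1.2 above the sill, TCP 69 above the axis
    v=np.array([x*c-70.4*s, x*s+70.4*c])
    p=NT+D*v[0];go([*p,58.8+v[1]+dz],(R.from_euler('z',Y+180,degrees=True)*R.from_euler('xyz',[180,np.degrees(a),0],degrees=True)).as_euler('xyz',degrees=True))
E
python3 -c "
from h import *
where()
for a in (12,20,26,32): lever(a,23.5)"
```

```text
tip inside 17.9 side -0.3 z 63.7 F [-0.8 -0.2  0.9] gap 0.168 rpy [-179.9   11.8  164.2] t 16.8667
shift [-0.47  0.03 -0.01] rot [-0.001 -0.003  0.   ]
shift [0.45 0.03 0.91] rot [-0.001 -0.143  0.   ]
shift [1.04 0.03 1.68] rot [-0.001 -0.247  0.   ]
shift [1.56 0.03 2.51] rot [-0.001 -0.352  0.001]
```

Request:
carry_out:
  steps:
    - [-0.25,0.03,0,0,0,0,0]
    - [-0.5,0.03,0,0,0,0,0]
    - [-0.05,0.03,0.45,0,-0.07,0,0]
    - [0.4,0.03,0.9,0,-0.143,0,0]
    - [0.4,0.03,0.9,0,-0.143,0,0]
    - [0.4,0.03,0.9,0,-0.143,0,0]

```text
t: 17.37
eef_pos: [497.4, 2.1, 103.6]
orientation: [-179.9, 19.7, 164.3]
wrist_force: [-6.8, 0.6, 0.4]
finger_gap: 0.165
```

```bash
python3 -c "
from h import *
where()
for a in (20,26,32): lever(a,23.5)"
```

```text
tip inside 20.5 side -0.4 z 67.2 F [-6.8  0.6  0.4] gap 0.165 rpy [-179.9   19.7  164.3] t 17.3667
shift [-0.11  0.03 -0.01] rot [-0.002 -0.004  0.001]
shift [0.59 0.04 0.67] rot [-0.002 -0.109  0.001]
shift [1.22 0.04 1.42] rot [-0.002 -0.214  0.001]
```

Request:
carry_out:
  steps:
    - [0.2,0.03,0.33,0,-0.055,0,0]
    - [0.5,0.03,0.67,0,-0.109,0,0]
    - [0.8,0.04,1.05,0,-0.16,0,0]
    - [1.1,0.04,1.42,0,-0.214,0,0]
    - [1.1,0.04,1.42,0,-0.214,0,0]
    - [1.1,0.04,1.42,0,-0.214,0,0]

```text
t: 17.87
eef_pos: [490.5, 3.9, 85.2]
orientation: [-179.7, 31.7, 164.4]
wrist_force: [-12.6, 2.5, 8.7]
finger_gap: 0.166
```

```bash
python3 -c "
from h import *
where();lever(32,23.5)
im=get_image('scene')[:,:,::-1].copy();im0=cv2.imread('pics/scene0.png')
f=lambda a:cv2.resize(a[235:350,190:390],None,fx=4,fy=4,interpolation=cv2.INTER_CUBIC)[:,:800]
g=np.vstack([f(im0),f(im)]);cv2.imwrite('pics/c6.png',cv2.resize(g,(522,600)))"
```

```text
tip inside 18.6 side -0.5 z 70.8 F [-12.6   2.5   8.7] gap 0.166 rpy [-179.7   31.7  164.4] t 17.8667
shift [-0.09  0.05 -0.06] rot [-0.003 -0.006  0.003]
```

View pics/c6.png

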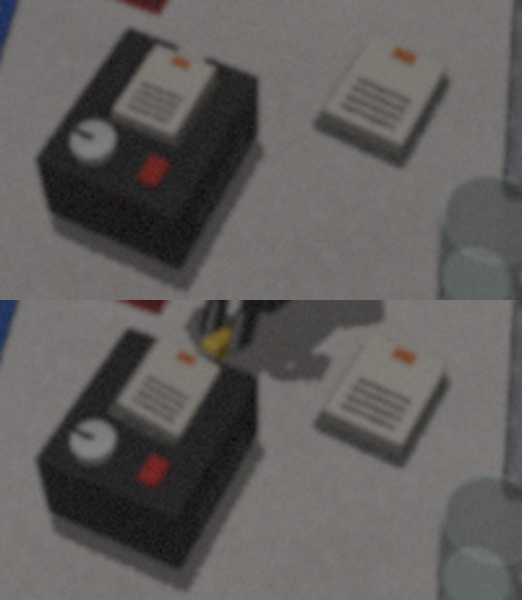

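Picture 8 compares the scene before (top) and now (bottom). The orange mark has moved from (181,62) to (187,58), so the cover's notch end seems to be rising. I'll quantify the rise.

```bash
cat >> h.py <<'E'
def mark(n,im,box):
    H,S,V=cv2.split(cv2.cvtColor(im,cv2.COLOR_BGR2HSV));m=((H>3)&(H<20)&(S>90)&(V>70)).astype(np.uint8)
    x0,y0,x1,y1=box;w=np.zeros_like(m);w[y0:y1,x0:x1]=m[y0:y1,x0:x1]
    M=cv2.moments(w,True);return np.array([M['m10'],M['m01']])/max(M['m00'],1),M['m00']
E
python3 -c "
from h import *
c=cam('scene');b=(248,250,272,264)
a0,n0=mark('scene',cv2.imread('pics/scene0.png'),b);a1,n1=mark('scene',get_image('scene')[:,:,::-1].copy(),b)
print(a0,n0,a1,n1,a1-a0)
M=NT+D*14.5;print(proj(c,[[*M,82]]),proj(c,[[*M,90]])-proj(c,[[*M,82]]))
where()"
```

```text
[258.8125 258.375 ] 16.0 [260.70588235 256.82352941] 17.0 [ 1.89338235 -1.55147059]
[[258.74671021 259.17773383]] [[-0.2012783  -2.55252923]]
tip inside 18.7 side -0.5 z 70.8 F [-11.8   2.8   9. ] gap 0.166 rpy [-179.7   31.6  164.4] t 17.9667
```

Request:
carry_out:
  steps:
    - [-0.15,0.05,-0.03,0,0,0,0]
    - [-0.3,0.05,-0.03,0,0,0,0]
    - [-0.45,0.05,-0.03,0,-0.01,0,0]
    - [-0.45,0.05,-0.03,0,-0.01,0,0]
    - [-0.45,0.05,-0.03,0,-0.01,0,0]

```text
t: 18.38
eef_pos: [490.7, 3.8, 85.3]
orientation: [-179.6, 31.5, 164.5]
wrist_force: [-13.1, 4.0, 6.6]
finger_gap: 0.166
```

```bash
python3 -c "
from h import *
c=cam('scene');b=(248,246,275,264)
where()
im=get_image('scene')[:,:,::-1].copy();a1,n1=mark('scene',im,b)
print(a1,n1);cv2.imwrite('pics/s7.png',im)"
```

```text
tip inside 18.8 side -0.4 z 70.7 F [-13.1   4.    6.6] gap 0.166 rpy [-179.6   31.5  164.5] t 18.3833
[260.94444444 256.88888889] 18.0
```

```bash
python3 -c "
from h import *
s=get_state();print(s['q'].round(1),s['joint_torque'].round(1),s['torque'].round(2))"
```

```text
[  6.2  16.3 -60.1 -16.  -11.5  18.8] [ -2.3 -29.9  21.8  -7.8  -1.7  -0.2] [ 0.8   1.96 -0.1 ]
```

Request:
carry_out:
  steps:
    - [-0.5,0.05,-0.05,0,0,0,0]
    - [-0.7,0.05,-0.05,0,0,0,0]
    - [-0.9,0.05,-0.05,0,0,0,0]
    - [-0.9,0.05,-0.05,0,0,0,0]
    - [-0.9,0.05,-0.05,0,0,0,0]

```text
t: 18.85
eef_pos: [491.6, 3.0, 86.1]
orientation: [-179.5, 30.5, 164.8]
wrist_force: [-16.7, 6.7, 3.2]
finger_gap: 0.168
```

```bash
python3 -c "
from h import *
c=cam('scene');b=(248,244,275,264)
where()
im=get_image('scene')[:,:,::-1].copy();a1,n1=mark('scene',im,b)
print(a1,n1);cv2.imwrite('pics/s8.png',im)"
```

```text
tip inside 19.6 side -0.6 z 69.6 F [-16.7   6.7   3.2] gap 0.168 rpy [-179.5   30.5  164.8] t 18.85
[261.15 257.  ] 20.0
```

```bash
python3 -c "
from h import *
a=cv2.imread('pics/scene0.png');
for f in ('s7','s8'):
    b=cv2.imread('pics/%s.png'%f)
    for nm,(x0,y0,x1,y1) in dict(cov=(238,250,272,282),unit=(205,282,270,330),other=(310,245,365,300),tray=(385,230,470,320)).items():
        g=lambda i:np.float32(cv2.cvtColor(i[y0:y1,x0:x1],cv2.COLOR_BGR2GRAY))
        print(f,nm,np.round(cv2.phaseCorrelate(g(a),g(b),cv2.createHanningWindow((x1-x0,y1-y0),cv2.CV_32F)),2))
c=cam('scene')
for z,dx,dy in ((82,0,0),(90,0,0),(82,2,0),(82,0,2)): 
    M=NT+D*(14.5+dx)+np.array([-D[1],D[0]])*dy;print(z,dx,dy,proj(c,[[*M,z]]).round(2))
b=cv2.imread('pics/s8.png');f=lambda i:cv2.resize(i[238:290,225:285],(800,600) if 0 else (400,347),interpolation=cv2.INTER_CUBIC)
cv2.imwrite('pics/c8.png',cv2.convertScaleAbs(np.hstack([f(a),f(b)]),alpha=1.5))
"
```

```text
Traceback (most recent call last):
ValueError: setting an array element with a sequence. The requested array has an inhomogeneous shape after 1 dimensions. The detected shape was (2,) + inhomogeneous part.
```

```bash
python3 -c "
from h import *
a=cv2.imread('pics/scene0.png');
for f in ('s7','s8'):
    b=cv2.imread('pics/%s.png'%f)
    for nm,(x0,y0,x1,y1) in dict(cov=(238,250,272,282),unit=(205,282,270,330),other=(310,245,365,300),tray=(385,230,470,320)).items():
        g=lambda i:np.float32(cv2.cvtColor(i[y0:y1,x0:x1],cv2.COLOR_BGR2GRAY))
        s,r=cv2.phaseCorrelate(g(a),g(b),cv2.createHanningWindow((x1-x0,y1-y0),cv2.CV_32F));print(f,nm,np.round(s,2),round(r,2))
c=cam('scene')
for z,dx,dy in ((82,0,0),(90,0,0),(82,2,0),(82,0,2)): 
    M=NT+D*(14.5+dx)+np.array([-D[1],D[0]])*dy;print(z,dx,dy,proj(c,[[*M,z]]).round(2))
b=cv2.imread('pics/s8.png');f=lambda i:cv2.resize(i[238:290,225:285],(400,347),interpolation=cv2.INTER_CUBIC)
cv2.imwrite('pics/c8.png',cv2.convertScaleAbs(np.hstack([f(a),f(b)]),alpha=1.5))
"
```

```text
s7 cov [ 0.63 -0.84] 0.61
s7 unit [ 0.   -0.31] 1.14
s7 other [-0.03 -0.06] 1.09
s7 tray [-0.09 -0.01] 0.75
s8 cov [ 1.43 -1.03] 0.77
s8 unit [ 0.33 -0.04] 0.95
s8 other [0.08 0.05] 1.09
s8 tray [-0.08 -0.08] 0.86
82 0 0 [[258.75 259.18]]
90 0 0 [[258.55 256.63]]
82 2 0 [[258.25 259.93]]
82 0 2 [[259.67 259.54]]
```

View pics/c8.png

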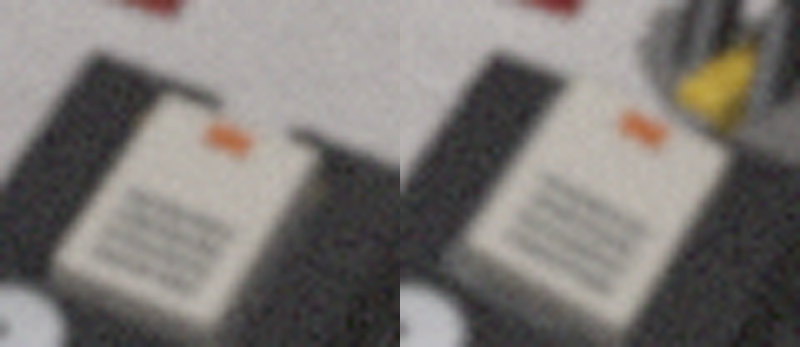

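Picture 9: the cover has tipped. Its -y edge has risen about 10 mm (left corner (165,97) moved to (175,75)), while the +y edge (right corner (318,150) to (330,150)) is still held. So one catch has let go and the other hasn't. I'll ease back, shift the blade towards +y within the notch, push in deeper and lever again.

```bash
sed -i 's/def lever(a,ins,dz=0)/def lever(a,ins,dz=0,side=0)/; s/p=NT+D\*v\[0\];go/p=NT+D*v[0]+side*np.array([-D[1],D[0]]);go/' h.py; python3 -c "
from h import *
where()
lever(24,22);lever(16,21);lever(16,21,0,5)"
```

```text
tip inside 19.6 side -0.6 z 69.6 F [-16.7   6.3   3.2] gap 0.168 rpy [-179.5   30.5  164.8] t 18.9
shift [-0.81  0.09 -0.87] rot [-0.004  0.114  0.008]
shift [-1.83  0.08 -1.57] rot [-0.005  0.253  0.008]
shift [-1.84  0.58 -1.57] rot [-0.005  0.253  0.008]
```

Request:
carry_out:
  steps:
    - [-0.3,0.05,-0.4,0,0.06,0.008,0]
    - [-0.8,0.09,-0.87,0,0.114,0.008,0]
    - [-1.3,0.08,-1.2,-0.005,0.18,0.008,0]
    - [-1.83,0.08,-1.57,-0.005,0.253,0.008,0]
    - [-1.83,0.08,-1.57,-0.005,0.253,0.008,0]
    - [-1.83,0.3,-1.57,-0.005,0.253,0.008,0]
    - [-1.83,0.58,-1.57,-0.005,0.253,0.008,0]
    - [-1.83,0.58,-1.57,-0.005,0.253,0.008,0]

```text
t: 19.57
eef_pos: [500.3, 7.2, 108.2]
orientation: [180.0, 16.0, 164.2]
wrist_force: [0.4, -0.2, -0.9]
finger_gap: 0.169
```

```bash
python3 -c "
from h import *
where()
im=get_image('scene')[:,:,::-1].copy();a1,n1=mark('scene',im,(248,244,275,264));print(a1,n1);cv2.imwrite('pics/s9.png',im)
lever(16,25,0,5);lever(24,25,0,5);lever(32,25,0,5)"
```

```text
tip inside 19.2 side 5.4 z 65.1 F [ 0.4 -0.2 -0.9] gap 0.169 rpy [180.   16.  164.2] t 19.5667
[260.  257.5] 18.0
shift [-0.52 -0.01 -0.06] rot [-0.    -0.001  0.001]
shift [ 0.4  -0.01  0.84] rot [-0.    -0.14   0.001]
shift [ 1.19 -0.01  1.86] rot [ 0.    -0.28   0.001]
```

Request:
carry_out:
  steps:
    - [-0.3,0,-0.05,0,0,0,0]
    - [-0.6,0,-0.05,0,0,0,0]
    - [-0.6,0,-0.05,0,0,0,0]
    - [-0.15,0,0.35,0,-0.07,0,0]
    - [0.3,0,0.8,0,-0.14,0,0]
    - [0.3,0,0.8,0,-0.14,0,0]

```text
t: 20.12
eef_pos: [494.3, 7.2, 97.0]
orientation: [-179.8, 23.7, 164.4]
wrist_force: [-1.7, -0.4, -0.9]
finger_gap: 0.166
```

```bash
python3 -c "
from h import *
where()
im=get_image('scene')[:,:,::-1].copy();a1,n1=mark('scene',im,(248,244,275,264));print(a1,n1)
lever(24,25,0,5);lever(32,25,0,5)"
```

```text
tip inside 18.3 side 3.8 z 67.8 F [-1.7 -0.4 -0.9] gap 0.166 rpy [-179.8   23.7  164.4] t 20.1167
[261.95 256.7 ] 20.0
shift [-0.28  0.08  0.  ] rot [-0.001 -0.006  0.002]
shift [0.64 0.08 0.9 ] rot [-0.001 -0.146  0.002]
```

Request:
carry_out:
  steps:
    - [-0.4,0.1,0,0,0,0,0]
    - [-0.4,0.1,0,0,0,0,0]
    - [0.1,0.1,0.45,0,-0.07,0,0]
    - [0.5,0.1,0.9,0,-0.146,0,0]
    - [0.5,0.1,0.9,0,-0.146,0,0]
    - [0.5,0.1,0.9,0,-0.146,0,0]

```text
t: 20.67
eef_pos: [494.1, 8.5, 86.8]
orientation: [-179.8, 31.8, 164.4]
wrist_force: [-3.3, 0.3, -0.2]
finger_gap: 0.166
```

```bash
python3 -c "
from h import *
where()
im=get_image('scene')[:,:,::-1].copy();a1,n1=mark('scene',im,(248,244,268,264));print(a1,n1);cv2.imwrite('pics/s10.png',im)
lever(32,25,0,5)
a=cv2.imread('pics/s9.png');f=lambda i:cv2.resize(i[238:290,225:285],(400,347),interpolation=cv2.INTER_CUBIC)
cv2.imwrite('pics/c10.png',cv2.convertScaleAbs(np.hstack([f(a),f(im)]),alpha=1.5))"
```

```text
tip inside 20.8 side 5.1 z 72.6 F [-3.3  0.3 -0.2] gap 0.166 rpy [-179.8   31.8  164.4] t 20.6667
[263.63157895 257.        ] 19.0
shift [ 0.15 -0.03 -0.04] rot [-0.001 -0.003  0.003]
```

View pics/c10.png

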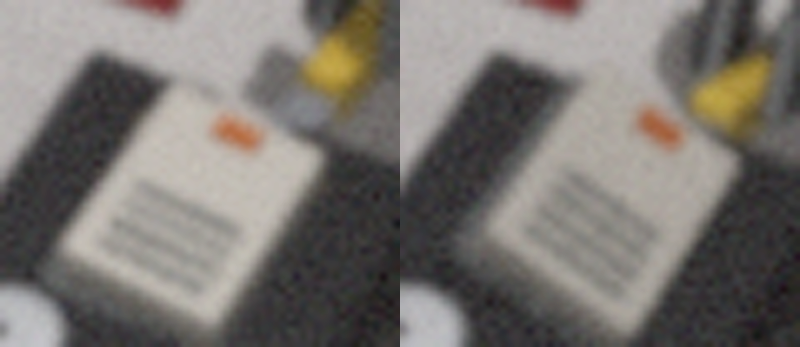

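Picture 10 (left: blade eased back, right: levered again) shows the notch end well up: the left corner is at (180,65) and the mark at (260,128). The blade supports the underside at z 73 or more and the wrist force is down to 3 N. The -y catch is free, so the cover stays propped there even with the blade relaxed, while the +y bead still looks tucked in. With the -y side free the lever can't load the +y catch, so the lift-off grasp will have to free it, tilted to match the cover. I'll withdraw and lay the tool down.

```bash
python3 -c "
from h import *
lever(22,22,0,4);lever(12,20,1,3);lever(6,0,2,2);lever(0,-30,2,0)"
```

```text
shift [-0.87 -0.13 -1.02] rot [-0.002  0.172  0.003]
shift [-2.2  -0.24 -1.91] rot [-0.002  0.346  0.003]
shift [-1.39 -0.34 -3.2 ] rot [-0.002  0.451  0.003]
shift [ 0.09 -0.54 -5.2 ] rot [-0.002  0.556  0.002]
```

Request:
carry_out:
  steps:
    - [-0.4,-0.1,-0.5,0,0.09,0,0]
    - [-0.87,-0.13,-1.02,0,0.172,0,0]
    - [-1.5,-0.2,-1.5,0,0.26,0,0]
    - [-2.2,-0.24,-1.91,0,0.346,0.003,0]
    - [-1.8,-0.3,-2.5,0,0.39,0.003,0]
    - [-1.39,-0.34,-3.2,0,0.451,0.003,0]
    - [-0.6,-0.4,-4.2,0,0.5,0.003,0]
    - [0.1,-0.54,-5.2,0,0.556,0.003,0]
    - [0.1,-0.54,-5.2,0,0.556,0.003,0]
    - [0.1,-0.54,-5.2,0,0.556,0.003,0]

```text
t: 21.55
eef_pos: [469.6, 10.9, 132.9]
orientation: [-180.0, 0.2, 164.1]
wrist_force: [-0.1, -0.5, -0.6]
finger_gap: 0.167
```

```bash
python3 -c "
from h import *
where()
im=get_image('scene')[:,:,::-1].copy();a1,n1=mark('scene',im,(248,244,268,264));print(a1,n1)
s=get_state();go([483,-308,175],[180,0,-172.4])"
```

```text
tip inside -26.8 side 0.4 z 64.2 F [-0.1 -0.5 -0.6] gap 0.167 rpy [-180.     0.2  164.1] t 21.55
[259.9  257.35] 20.0
shift [-10.1  -30.3   -4.21] rot [-0.001  0.004 -0.41 ]
```

Request:
carry_out:
  steps:
    - [0,0,-3.5,0,0,0,0]
    - [0,-3,-5.5,0,0,-0.05,0]
    - [-10.1,-30.3,-5,0,0.004,-0.41,0]
    - [-10.1,-30.3,-5,0,0.004,-0.41,0]
    - [-10.1,-30.3,-5,0,0.004,-0.41,0]
    - [-10.1,-30.3,-5,0,0.004,-0.41,0]
    - [-10.1,-30.3,-5,0,0.004,-0.41,0]
    - [-10.1,-30.3,-5,0,0.004,-0.41,0]
    - [-10.1,-30.3,-5,0,0.004,-0.41,0]
    - [-10.1,-30.3,-5,0,0.004,-0.41,0]

```text
t: 22.43
eef_pos: [484.1, -313.8, 183.3]
orientation: [-179.6, 0.1, -172.6]
wrist_force: [0.3, -0.5, -1.1]
finger_gap: 0.164
```

```bash
python3 -c "
from h import *
print(get_state()['eef_pos'],get_state()['orientation']);go([483,-308,88],[180,0,-172.4])"
```

```text
[ 484.07051292 -313.78130547  183.34495364] [-1.79629907e+02  1.24494020e-01 -1.72634531e+02]
shift [0.05 0.65 9.53] rot [-0.006  0.002 -0.004]
```

Request:
carry_out:
  steps:
    - [0.05,0.5,3,-0.006,0,0,0]
    - [0.05,0.5,6,-0.006,0,0,0]
    - [0.05,0.5,8.5,-0.006,0,0,0]
    - [0.05,0.5,9.5,-0.006,0,0,0]
    - [0.05,0.5,9.5,-0.006,0,0,0]
    - [0.05,0.5,9.5,-0.006,0,0,0]

```text
t: 22.93
eef_pos: [483.6, -309.3, 88.6]
orientation: [-180.0, 0.1, -172.6]
wrist_force: [0.8, 0.2, -1.0]
finger_gap: 0.169
```

Request:
carry_out:
  steps:
    - [0,0,0.1,0,0,0,0]
    - [0,0,0.2,0,0,0,0]
    - [0,0,0.3,0,0,0,0]
    - [0,0,0.3,0,0,0,0]

```text
t: 23.27
eef_pos: [484.0, -309.5, 86.5]
orientation: [-179.9, 0.2, -172.6]
wrist_force: [-0.6, -0.3, -0.9]
finger_gap: 0.169
```

Request:
carry_out:
  steps:
    - [0,0,0.1,0,0,0,0]
    - [0,0,0.15,0,0,0,0]
    - [0,0,0.15,0,0,0,0]
    - [0,0,0.15,0,0,0,0]

```text
t: 23.6
eef_pos: [484.0, -309.5, 85.0]
orientation: [-179.9, 0.2, -172.6]
wrist_force: [0.1, -0.3, -0.9]
finger_gap: 0.168
```

Request:
carry_out:
  steps:
    - [0,0,0.08,0,0,0,0]
    - [0,0,0.15,0,0,0,0]
    - [0,0,0.15,0,0,0,0]

```text
t: 23.85
eef_pos: [484.2, -309.6, 84.3]
orientation: [-179.9, 0.2, -172.6]
wrist_force: [-1.0, 0.7, 5.7]
finger_gap: 0.167
```

Request:
carry_out:
  steps:
    - [0,0,0.04,0,0,0,0]
    - [0,0,0.06,0,0,0,0.2]
    - [0,0,0.06,0,0,0,0.3]
    - [0,0,0.06,0,0,0,0.5]
    - [0,0,0.06,0,0,0,1]
    - [0,0,0,0,0,0,1]
    - [0,0,-2,0,0,0,1]
    - [0,0,-6,0,0,0,1]
    - [0,0,-12,0,0,0,1]
    - [0,0,-12,0,0,0,1]

```text
t: 24.68
eef_pos: [485.3, -310.4, 209.1]
orientation: [-179.7, 0.5, -172.6]
wrist_force: [0.9, -0.7, 0.5]
finger_gap: 1.003
```

```bash
python3 -c "
from h import *
st=get_state();print(st['eef_pos'],st['q'].round(1))
for n in ('wrist','top'):
    im=get_image(n)[:,:,::-1].copy();c=cam(n,st)
    H,S,V=cv2.split(cv2.cvtColor(im,cv2.COLOR_BGR2HSV))
    y=((H>18)&(H<36)&(S>120)&(V>60)).astype(np.uint8)
    print(n,rects(cv2.morphologyEx(y,cv2.MORPH_CLOSE,np.ones((15,15))),c,24,50))
N=np.array([-D[1],D[0]])
p=NT+D*44;print('cover centre',p)
# view pose: gripper yaw Y (camera ahead) or Y+180
q=p-D*20
go([*(p+D*5),300],[180,0,Y+180],st)"
```

```text
[ 485.32556354 -310.44478152  209.05716185] [-32.6  22.6 -11.2  55.6   0.1 -40. ]
wrist [(array([285., 200.]), array([ 482.3, -309.5]), array([69.3, 14.9]), 7.0)]
top [(array([416., 215.]), array([ 468.2, -308.7]), array([37.7, 17.1]), 8.0)]
cover centre [619.13759172 -31.98033087]
shift [-17.39  25.64  -9.1 ] rot [-0.004  0.01   0.405]
```

Tool is flat on the mat (handle at (482,-309.5), 69 mm long). Now to look at the cover from close up.

Request:
carry_out:
  steps:
    - [-12,25.6,-5,0,0.01,0.405,1]
    - [-15,25.6,-5,0,0.01,0.405,1]
    - [-15,25.6,-5,0,0.01,0.405,1]
    - [-15,25.6,-5,0,0.01,0.405,1]
    - [-15,25.6,-5,0,0.01,0.405,1]
    - [-15,25.6,-5,0,0.01,0.405,1]
    - [-15,25.6,-5,0,0.01,0.405,1]
    - [-15,25.6,-5,0,0.01,0.405,1]
    - [-15,25.6,-5,0,0.01,0.405,1]
    - [-15,25.6,-5,0,0.01,0.405,1]

```text
t: 25.62
eef_pos: [601.2, -36.4, 257.3]
orientation: [-179.7, 0.1, 164.3]
wrist_force: [-0.0, -0.4, 1.0]
finger_gap: 0.999
```

Request:
carry_out:
  steps:
    - [0,0,0,0,0,0,1]
    - [0,0,0,0,0,0,1]

```text
t: 25.78
eef_pos: [600.1, -37.3, 256.1]
orientation: [-179.6, -0.0, 164.3]
wrist_force: [-0.3, 0.0, -0.7]
finger_gap: 0.998
```

```bash
python3 -c "
from h import *
st=get_state();print(st['eef_pos'],st['orientation'])
im=get_image('wrist')[:,:,::-1].copy();c=cam('wrist',st);np.savez('w11.npz',eef_pos=st['eef_pos'],orientation=st['orientation'])
N=np.array([-D[1],D[0]])
q=proj(c,[[*(NT+D*44),80]])[0];print('cover px',q)
x0,y0=int(q[0]-90),int(max(q[1]-75,0));print(x0,y0)
cr=im[y0:y0+150,x0:x0+180];cv2.imwrite('pics/c11.png',cv2.resize(cr,None,fx=4,fy=4,interpolation=cv2.INTER_CUBIC))
cv2.imwrite('pics/w11.png',im)"
```

```text
[600.10284138 -37.33346472 256.1054176 ] [-1.79621447e+02 -4.73285046e-02  1.64259618e+02]
cover px [296.63034992 231.53909434]
206 156
```

View pics/c11.png

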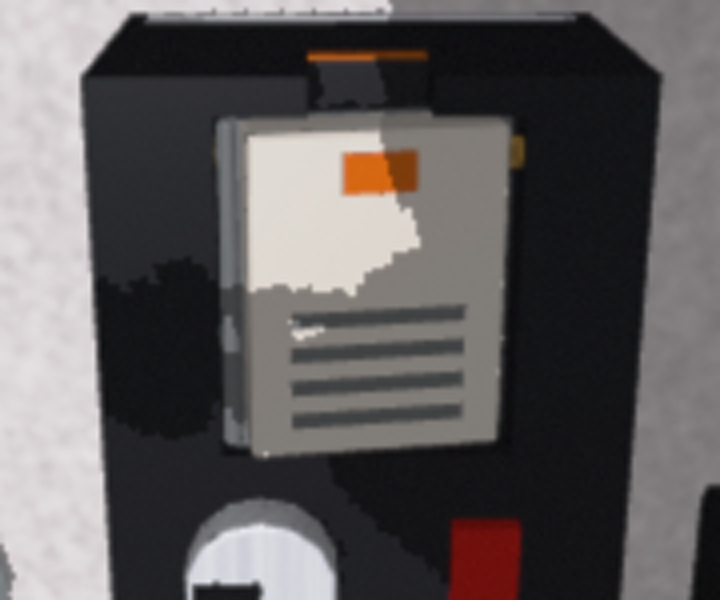

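Picture 11 (up is towards the robot, right is +y) shows the front rim corners at (82,75) and (660,75), with the notch between x 310 and 430. The cover's -y side is up, with its flange showing at x 220-245 and covering that catch. The +y brass catch is visible at (517,152), so that bead is still under it. That makes it a pure roll of about 8° about the +y edge, with the middle of the notch edge about 4 mm up. That's above the 1.5 mm limit, so touching it is allowed. I'll check the numbers.

```bash
python3 -c "
from h import *
c=cam('wrist',dict(np.load('w11.npz')));N=np.array([-D[1],D[0]])
px=lambda L:np.array(L,float)/4+[206,156]
def U(L,z):
    for r in cast(c,px(L),z)[:,:2]-NT: print(z,'inside %.1f side %.1f'%(r@D,r@N))
U([[82,75],[660,75],[310,75],[430,75]],76)
U([[510,118],[497,440]],82.2)
U([[248,128],[255,457]],89)
U([[380,172]],85.5)
p=NT+D*30+N*1
go([*p,170],[180,0,Y+180])"
```

```text
76 inside -0.3 side -53.4
76 inside -0.5 side 55.5
76 inside -0.4 side -10.4
76 inside -0.4 side 12.2
82.2 inside 6.3 side 26.8
82.2 inside 72.8 side 27.4
89 inside 6.6 side -21.6
89 inside 73.2 side -21.0
85.5 inside 15.9 side 2.7
shift [-0.28  1.2   8.63] rot [-0.006 -0.     0.001]
```

Request:
carry_out:
  steps:
    - [-0.1,1.3,3,-0.006,0,0,0.9]
    - [-0.1,1.3,6,-0.006,0,0,0.9]
    - [-0.1,1.3,9,-0.006,0,0,0.9]
    - [-0.1,1.3,9.6,-0.006,0,0,0.9]
    - [-0.1,1.3,9.6,-0.006,0,0,0.9]
    - [-0.1,1.3,9.6,-0.006,0,0,0.9]
    - [-0.1,1.3,9.6,-0.006,0,0,0.9]

```text
t: 26.42
eef_pos: [605.7, -26.5, 162.2]
orientation: [180.0, 0.2, 164.2]
wrist_force: [0.6, 0.2, 0.3]
finger_gap: 0.898
```

```bash
python3 -c "
from h import *
N=np.array([-D[1],D[0]]);s=get_state();r=s['eef_pos'][:2]-NT;print(r@D,r@N,s['eef_pos'][2],s['finger_gap'],s['q'].round(0))
p=NT+D*28+N*2.3
go([*p,144],[180,0,Y+180])"
```

```text
29.61529919611825 1.6477377766793735 162.24965952855916 0.8982725128569784 [ -2.  28. -10.  52.  -0.  13.]
shift [0.17 0.06 1.82] rot [ 0.     0.003 -0.   ]
```

Request:
carry_out:
  steps:
    - [0.15,0.06,0.8,0,0.003,0,0.9]
    - [0.15,0.06,1.5,0,0.003,0,0.9]
    - [0.15,0.06,1.8,0,0.003,0,0.9]
    - [0.15,0.06,1.8,0,0.003,0,0.9]

```text
t: 26.75
eef_pos: [603.9, -25.4, 143.5]
orientation: [-180.0, -0.1, 164.2]
wrist_force: [0.0, 0.2, -0.5]
finger_gap: 0.904
```

Request:
carry_out:
  steps:
    - [0,0,0.15,0,0,0,0.9]
    - [0,0,0.25,0,0,0,0.9]
    - [0,0,0.25,0,0,0,0.9]

```text
t: 27.0
eef_pos: [603.8, -25.4, 140.8]
orientation: [-180.0, -0.1, 164.2]
wrist_force: [0.6, 0.1, 0.2]
finger_gap: 0.898
```

Request:
carry_out:
  steps:
    - [0,0,0.15,0,0,0,0.9]
    - [0,0,0.2,0,0,0,0.9]
    - [0,0,0.2,0,0,0,0.9]

```text
t: 27.25
eef_pos: [603.8, -25.3, 138.8]
orientation: [-180.0, -0.1, 164.2]
wrist_force: [-0.5, -0.6, -0.6]
finger_gap: 0.898
```

Request:
carry_out:
  steps:
    - [0,0,0.1,0,0,0,0.9]
    - [0,0,0.12,0,0,0,0.9]
    - [0,0,0.12,0,0,0,0.9]

```text
t: 27.5
eef_pos: [603.9, -25.3, 138.7]
orientation: [180.0, -0.1, 164.2]
wrist_force: [-2.1, 0.2, 6.1]
finger_gap: 0.898
```

Request:
carry_out:
  steps:
    - [0,0,0.1,0,0,0,0.9]
    - [0,0,0.12,0,0,0,0.9]
    - [0,0,0.12,0,0,0,0.9]

```text
t: 27.75
eef_pos: [603.8, -25.3, 138.7]
orientation: [180.0, -0.0, 164.2]
wrist_force: [-2.2, 0.9, 8.2]
finger_gap: 0.904
```

Request:
carry_out:
  steps:
    - [0,0,0.1,0,0,0,0.9]
    - [0,0,0.12,0,0,0,0.9]
    - [0,0,0.12,0,0,0,0.9]

```text
t: 28.0
eef_pos: [603.8, -25.3, 138.7]
orientation: [180.0, 0.0, 164.2]
wrist_force: [-2.2, 0.1, 5.9]
finger_gap: 0.898
```

The rim is felt at TCP z 138.7 with gap 0.9, which puts the tips 62.7 mm ahead and agrees with the swing geometry. Next is the tilted grasp.

Request:
carry_out:
  steps:
    - [0,0,-0.5,0,0,0,0.9]
    - [0,0.3,-1.05,0.045,0,0,0.9]
    - [0,0.6,-1.05,0.087,0,0,0.9]
    - [0,0.6,-1.05,0.087,0,0,0.85]
    - [0,0.6,-1.05,0.087,0,0,0.85]

```text
t: 28.42
eef_pos: [605.7, -19.0, 149.3]
orientation: [-175.1, 0.0, 164.3]
wrist_force: [0.3, 0.5, -0.1]
finger_gap: 0.851
```

```bash
python3 -c "
from h import *
N=np.array([-D[1],D[0]]);s=get_state();r=s['eef_pos'][:2]-NT;print(r@D,r@N,s['eef_pos'][2],s['finger_gap'],s['wrist_force'].round(1))
A=R.from_euler('xyz',s['orientation'],degrees=True).as_matrix();t=s['eef_pos']+A@[0,0,68.8];r=t[:2]-NT;print('tip',r@D,r@N,t[2],'axes z in unit',A[:2,2]@D,A[:2,2]@N)"
```

```text
27.503165599509774 8.785809998593452 149.2902557929792 0.8505738918675676 [ 0.3  0.5 -0.1]
tip 27.538847101663105 2.8861276529934754 80.74368421531807 axes z in unit 0.000518626484787451 -0.08575119688372038
```

Request:
carry_out:
  steps:
    - [0,0,0,0,0,0,0.65]
    - [0,0,0,0,0,0,0.5]
    - [0,0,0,0,0,0,0]
    - [0,0,0,0,0,0,0]
    - [0,0,-0.05,0,0,0,0]
    - [0,0,-0.15,0,0,0,0]
    - [0,0,-0.3,0,0,0,0]
    - [0,0,-0.5,0,0,0,0]
    - [0,0,-0.7,0,0,0,0]

```text
t: 29.17
eef_pos: [605.4, -19.1, 156.0]
orientation: [-175.0, -0.0, 164.2]
wrist_force: [-1.1, -3.1, -0.9]
finger_gap: 0.557
```

```bash
python3 -c "
from h import *
s=get_state();print(s['eef_pos'],s['finger_gap'],s['wrist_force'].round(1))"
```

```text
[605.38220417 -19.12360241 155.96783902] 0.5565098761081958 [-1.1 -3.1 -0.9]
```

Gap 0.557 matches a 50 mm cover (the 16 mm handle read 0.166, about 2 mm low too). I'll lift.

Request:
carry_out:
  steps:
    - [0,0,-0.4,0,0,0,0]
    - [0,0,-0.8,0,0,0,0]
    - [0,0,-1.5,0,0,0,0]
    - [0,0,-2.5,0,0,0,0]
    - [0,0,-4,0,0,0,0]
    - [0,0,-6,0,0,0,0]
    - [0,0,-8,0,0,0,0]
    - [0,0,-8,0,0,0,0]
    - [0,0,-8,0,0,0,0]

```text
t: 29.92
eef_pos: [608.6, -12.0, 237.9]
orientation: [-175.1, 0.2, 164.3]
wrist_force: [-0.6, -0.4, -0.7]
finger_gap: 0.559
```

```bash
python3 -c "
from h import *
st=get_state();print(st['eef_pos'],st['orientation'],st['finger_gap'],st['wrist_force'].round(1))
a=get_image('wrist')[:,:,::-1];b=get_image('scene')[:,:,::-1]
cv2.imwrite('pics/c12.png',cv2.resize(np.hstack([a,b]),(800,300)))
im=a.copy();c=cam('wrist',st);H,S,V=cv2.split(cv2.cvtColor(im,cv2.COLOR_BGR2HSV))
print('orange',rects((H>4)&(H<18)&(S>150)&(V>90),c,st['eef_pos'][2]-60,10))
print('tray centre', np.array([[612.3,379.6],[608.9,219.7],[421.2,222.2],[426.1,381.3]]).mean(0))
"
```

```text
[608.55840739 -11.9909538  237.93885425] [-175.06804109    0.2211914   164.2675616 ] 0.559486224839554 [-0.6 -0.4 -0.7]
orange [(array([283., 264.]), array([594.1, -12.8]), array([13.2,  7.2]), 76.6), (array([282., 171.]), array([554.9,  -2.3]), array([12.1,  0.8]), 75.2), (array([119.,  37.]), array([493.1, -45.7]), array([3.9, 6.5]), 74.7), (array([471.,  22.]), array([523.1,  71.4]), array([8.3, 4.6]), 70.6)]
tray centre [517.125 300.7  ]
```

View pics/c12.png

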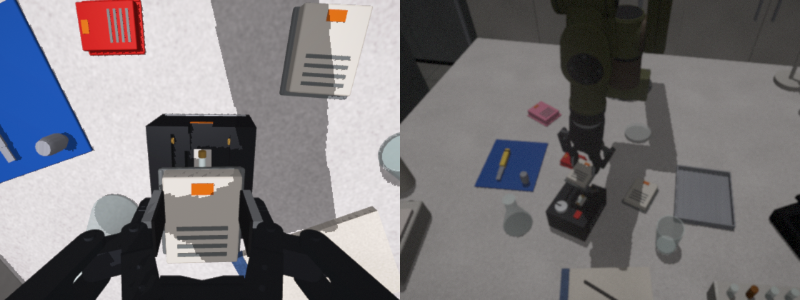

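Picture 12: the cover is gripped squarely and out of the pocket (orange mark at (203,188)), with the empty pocket and both catches visible at (172,140) and (228,142). The tool is flat on the mat. Tray centre measures (517,301). On to carrying it over.

```bash
python3 -c "
from h import *
go([504,301,238],[180,0,180])"
```

```text
shift [18.42 27.22 -2.63] rot [-0.087 -0.013 -0.275]
```

Request:
carry_out:
  steps:
    - [18.4,27.2,-2.6,-0.087,-0.01,-0.275,0]
    - [18.4,27.2,-2.6,-0.087,-0.01,-0.275,0]
    - [18.4,27.2,-2.6,-0.087,-0.01,-0.275,0]
    - [18.4,27.2,-2.6,-0.087,-0.01,-0.275,0]
    - [18.4,27.2,-2.6,-0.087,-0.01,-0.275,0]
    - [18.4,27.2,-2.6,-0.087,-0.01,-0.275,0]
    - [18.4,27.2,-2.6,-0.087,-0.01,-0.275,0]
    - [18.4,27.2,-2.6,-0.087,-0.01,-0.275,0]
    - [18.4,27.2,-2.6,-0.087,-0.01,-0.275,0]
    - [18.4,27.2,-2.6,-0.087,-0.01,-0.275,0]

```text
t: 30.85
eef_pos: [502.6, 302.3, 236.4]
orientation: [-179.9, -0.3, -179.8]
wrist_force: [-0.8, 0.2, -1.6]
finger_gap: 0.557
```

```bash
python3 -c "
from h import *
s=get_state();print(s['q'].round(0));go([504,301,95],[180,0,180])"
```

```text
[31. 23. -6. 61.  0. 31.]
shift [-0.2  -0.11 14.14] rot [-0.001 -0.005  0.004]
```

Request:
carry_out:
  steps:
    - [-0.2,-0.1,4,0,0,0,0]
    - [-0.2,-0.1,8,0,0,0,0]
    - [-0.2,-0.1,11,0,0,0,0]
    - [-0.2,-0.1,13,0,0,0,0]
    - [-0.2,-0.1,14,0,-0.005,0,0]
    - [-0.2,-0.1,14,0,-0.005,0,0]

```text
t: 31.35
eef_pos: [501.9, 297.9, 92.6]
orientation: [-179.7, -0.4, -179.9]
wrist_force: [-0.3, 0.4, 0.0]
finger_gap: 0.556
```

Request:
carry_out:
  steps:
    - [0,0,0.2,0,0,0,0]
    - [0,0,0.4,0,0,0,0]
    - [0,0,0.6,0,0,0,0]
    - [0,0,0.6,0,0,0,0]

```text
t: 31.68
eef_pos: [502.4, 297.7, 87.2]
orientation: [-179.7, -0.3, -179.9]
wrist_force: [-0.9, -0.3, 0.3]
finger_gap: 0.554
```

Request:
carry_out:
  steps:
    - [0,0,0.1,0,0,0,0]
    - [0,0,0.2,0,0,0,0]
    - [0,0,0.2,0,0,0,0]

```text
t: 31.93
eef_pos: [503.0, 297.9, 86.7]
orientation: [-179.8, -0.2, -179.9]
wrist_force: [-1.2, -2.2, 5.6]
finger_gap: 0.558
```

Request:
carry_out:
  steps:
    - [0,0,0.15,0,0,0,0]
    - [0,0,0.25,0,0,0,0]
    - [0,0,0.25,0,0,0,0]

```text
t: 32.18
eef_pos: [503.0, 297.9, 86.5]
orientation: [-179.8, -0.1, -179.9]
wrist_force: [-3.7, -4.7, 13.2]
finger_gap: 0.559
```

Request:
carry_out:
  steps:
    - [0,0,0,0,0,0,0.6]
    - [0,0,0,0,0,0,0.65]
    - [0,0,0,0,0,0,0.7]
    - [0,0,0,0,0,0,0.8]
    - [0,0,0,0,0,0,0.9]
    - [0,0,-0.5,0,0,0,0.9]
    - [0,0,-3,0,0,0,0.9]
    - [0,0,-7,0,0,0,0.9]
    - [0,0,-12,0,0,0,1]
    - [0,0,-15,0,0,0,1]

```text
t: 33.02
eef_pos: [503.1, 298.3, 238.5]
orientation: [-179.8, -0.2, -179.9]
wrist_force: [0.9, 0.2, -0.4]
finger_gap: 1.002
```

```bash
python3 -c "
from h import *
st=get_state();print(st['eef_pos'],st['finger_gap'],st['wrist_force'].round(1))
im=get_image('wrist')[:,:,::-1].copy();c=cam('wrist',st);H,S,V=cv2.split(cv2.cvtColor(im,cv2.COLOR_BGR2HSV))
print('orange',rects((H>4)&(H<18)&(S>150)&(V>90),c,21,10))
q=proj(c,[[515,298,21]])[0].astype(int);print(q)
g=cv2.cvtColor(im,cv2.COLOR_BGR2GRAY)
print('white',rects(cv2.morphologyEx(((S<50)&(V>120)).astype(np.uint8),cv2.MORPH_CLOSE,np.ones((5,5))),c,21,800), V[q[1]-40:q[1]+41:10,q[0]-60:q[0]+61:10])
cv2.imwrite('pics/w13.png',im)"
```

```text
[503.06163079 298.29437909 238.52075528] 1.002161597767028 [ 0.9  0.2 -0.4]
orange [(array([103., 206.]), array([512.4, 137.2]), array([18.3, 10.2]), 71.2), (array([282., 184.]), array([491.4, 297.6]), array([ 7.2, 13.1]), 0.1)]
[282 209]
white [(array([237., 256.]), array([551.8, 266.9]), array([69.9, 92.2]), 89.1), (array([409., 141.]), array([476.4, 452.5]), array([402.3, 213.9]), 30.5), (array([164., 257.]), array([606.2, 176.5]), array([496.3, 284. ]), 42.7)] [[ 88  85  87  86  87  87  85  87  85  86  89 154 155]
 [ 88  85  87  59 116 117 111 117 117  62  87 108 153]
 [ 88  84  87  59 117 117 117 117 117  61  88  86 153]
 [ 88  84  87  60 116 117 117 117 117  61  88  87 152]
 [ 88  83  86  61 118 116 116 116 117  60  88  88  87]
 [155  84  86  62 115 116 116 116 116  59  88  88  87]
 [153  86  86  65 116  64  64  64 114  62  87  88  90]
 [153  96  86  69 116 111 110 109 116  60  86  89  90]
 [152 151  86  86  89  88  88  86  88  87  86  87  90]]
```

```bash
python3 -c "
from h import *
st=get_state();im=get_image('wrist')[:,:,::-1].copy();c=cam('wrist',st);H,S,V=cv2.split(cv2.cvtColor(im,cv2.COLOR_BGR2HSV))
box=np.zeros_like(V);box[150:270,215:345]=1
m=cv2.morphologyEx((((V>100)&(V<240)&(box>0))).astype(np.uint8),cv2.MORPH_CLOSE,np.ones((7,7)))
m=cv2.morphologyEx(m,cv2.MORPH_OPEN,np.ones((9,9)))
print('top',rects(m,c,21,800))
for k in cv2.findContours(m,0,2)[0]:
    if cv2.contourArea(k)>800: 
        q=cv2.approxPolyDP(k,6,True)[:,0];print(cast(c,q,21).round(1))
for n in ('top','scene'):
    i=get_image(n)[:,:,::-1].copy();cc=cam(n);Hh,Ss,Vv=cv2.split(cv2.cvtColor(i,cv2.COLOR_BGR2HSV))
    print(n,'yel',rects(cv2.morphologyEx(((Hh>18)&(Hh<36)&(Ss>110)&(Vv>50)).astype(np.uint8),cv2.MORPH_CLOSE,np.ones((7,7))),cc,24,20))
    print(n,'or',rects((Hh>3)&(Hh<20)&(Ss>90)&(Vv>60),cc,21,4))
"
```

```text
top [(array([234., 248.]), array([555.4, 261.8]), array([53. , 60.3]), 89.3), (array([279., 200.]), array([516. , 297.5]), array([64.2, 49. ]), 0.0)]
[[525.  238.8  21. ]
 [585.2 234.9  21. ]
 [585.3 288.   21. ]
 [569.  282.4  21. ]
 [554.2 251.2  21. ]
 [528.9 251.5  21. ]]
[[483.9 274.1  21. ]
 [547.  273.3  21. ]
 [548.1 320.6  21. ]
 [483.9 321.   21. ]]
top yel [(array([415., 209.]), array([ 483.5, -306.6]), array([68.6, 17.9]), 7.0)]
top or [(array([413., 312.]), array([ 231.2, -288.4]), array([10.8, 18.7]), 60.2), (array([341., 227.]), array([ 443.3, -122. ]), array([ 7.5, 15. ]), 87.6), (array([173., 213.]), array([491.8, 297.7]), array([ 7.4, 12.7]), 12.4), (array([236., 203.]), array([512.9, 139.2]), array([18.4, 10.4]), 69.7), (array([302., 159.]), array([618.8, -29.5]), array([5.1, 5.2]), 88.1), (array([304., 148.]), array([647. , -36.8]), array([7.6, 5.2]), 88.1), (array([81., 85.]), array([831.6, 534.3]), array([15.5, 14. ]), 61.4), (array([131.,  79.]), array([843.5, 405.2]), array([15.3, 14.6]), 43.2), (array([96., 63.]), array([888.3, 496.4]), array([15.9, 13.5]), 88.0), (array([145.,  57.]), array([901.5, 367.5]), array([13. , 16.3]), 90.0)]
scene yel [(array([147., 221.]), array([ 483.4, -306.4]), array([66.6, 17.9]), 8.1)]
scene or [(array([496., 404.]), array([769.9, 410.4]), array([14.8, 14.8]), 46.8), (array([255., 274.]), array([583.2, -36. ]), array([7.2, 4.6]), 50.9), (array([422., 259.]), array([487.1, 297.8]), array([ 5.2, 12.5]), 9.9), (array([344., 256.]), array([506.9, 137.9]), array([16. ,  9.2]), 76.4), (array([232., 218.]), array([ 442. , -121.8]), array([ 9.5, 15.8]), 66.5), (array([190., 148.]), array([ 221. , -291.1]), array([10.5, 14.7]), 51.3)]
```

The wrist and top views agree (mark z about 21, top face 64 x 49 mm with parallel sides), but the scene view puts the mark 4.5 mm off. I'll check that view with the whole top face before handing in.

```bash
python3 -c "
from h import *
for n in ('scene','top'):
    i=get_image(n)[:,:,::-1].copy();c=cam(n);g=cv2.cvtColor(i,cv2.COLOR_BGR2HSV)[:,:,2]
    q=proj(c,[[a,b,21] for a in (484,548) for b in (273,321)]);x0,y0=(q.min(0)-8).astype(int);x1,y1=(q.max(0)+9).astype(int)
    r=cv2.GaussianBlur(g[y0:y1,x0:x1],(3,3),0);t,m=cv2.threshold(r,0,1,cv2.THRESH_BINARY+cv2.THRESH_OTSU)
    m=cv2.morphologyEx(m,cv2.MORPH_CLOSE,np.ones((5,5)));f=np.zeros_like(g);f[y0:y1,x0:x1]=m
    print(n,t,(x0,y0,x1,y1),rects(f,c,21,100))
"
```

```text
scene 63.0 (np.int64(401), np.int64(248), np.int64(443), np.int64(293)) [(array([427., 266.]), array([501. , 305.1]), array([ 65.1, 105.4]), 87.1)]
top 51.0 (np.int64(155), np.int64(182), np.int64(192), np.int64(225)) [(array([175., 201.]), array([517.1, 297.8]), array([ 91.8, 106.4]), 88.2)]
```

```bash
python3 -c "
from h import *
i=get_image('scene')[:,:,::-1].copy();c=cam('scene');g=cv2.GaussianBlur(cv2.cvtColor(i,cv2.COLOR_BGR2HSV)[:,:,2],(3,3),0)
print(g[248:294:2,401:443:2])
print('expected corners',proj(c,[[483,272,21],[483,322,21],[549,272,21],[549,322,21]]).round(1).tolist())
"
```

```text
[[56 56 55 55 54 54 53 55 54 52 52 54 54 57 71 88 95 94 94 94 94]
 [54 56 55 52 54 55 52 54 53 53 51 53 53 54 59 77 89 93 94 94 93]
 [56 56 54 54 55 55 54 56 54 52 54 54 53 53 53 61 76 89 94 93 93]
 [55 56 54 56 55 56 56 55 55 54 54 54 52 52 53 54 62 83 93 94 94]
 [56 53 55 54 57 65 64 64 64 61 58 58 58 55 54 53 54 69 88 92 93]
 [55 53 53 52 56 68 70 72 72 70 66 68 68 66 65 63 62 59 76 90 92]
 [57 54 52 47 54 69 74 73 72 72 70 68 70 71 72 70 68 57 62 80 91]
 [54 54 51 46 53 70 72 72 73 72 71 72 70 72 73 71 69 57 55 67 87]
 [54 54 50 45 54 70 73 73 73 72 72 72 72 73 74 74 67 56 54 59 81]
 [55 55 50 45 54 70 71 73 71 72 71 71 73 73 72 73 69 58 54 53 67]
 [55 54 51 45 54 69 69 67 66 69 70 71 72 71 70 73 68 58 53 52 57]
 [55 54 51 44 55 69 68 60 57 59 61 61 63 64 66 68 68 59 54 52 52]
 [55 54 53 45 55 70 69 60 57 57 60 58 58 59 59 63 69 60 54 52 53]
 [55 55 53 44 54 69 69 60 56 58 59 58 57 56 57 63 70 59 53 54 51]
 [54 55 54 45 53 69 69 62 58 56 56 58 58 56 57 64 70 58 53 53 52]
 [55 54 52 44 53 68 71 64 60 57 57 57 56 56 57 66 69 60 54 53 52]
 [55 54 51 44 53 72 72 70 69 67 65 62 61 60 61 64 70 62 53 53 51]
 [54 53 51 44 53 67 71 74 72 73 73 73 71 69 70 71 72 61 53 52 50]
 [56 54 51 44 50 59 64 65 66 67 70 71 71 70 72 73 72 60 52 52 53]
 [55 53 53 47 44 46 46 45 49 52 55 56 60 64 64 64 66 53 51 52 51]
 [54 53 55 52 52 50 47 46 46 45 45 43 43 46 48 49 51 45 51 53 51]
 [66 56 55 53 54 55 54 54 53 51 51 50 50 47 45 43 44 44 52 54 52]
 [87 72 62 63 62 57 54 54 54 55 52 54 53 52 51 50 52 51 53 53 52]]
expected corners [[409.4, 255.8], [433.8, 259.0], [409.5, 281.6], [435.1, 285.3]]
```

```bash
python3 -c "
from workcell import *
print(get_state()['t']);print(finish_job())"
```

```text
33.3667
the job is handed in; nothing more can be done
None
```

I levered the cover up with the yellow pry tool and laid the tool back flat on the mat. I then lifted the cover off and set it flat in the tray. The job was handed in at 33.4 s; no verdict is reported.

**What went differently:**
- **Regrasp:** my first grasp of the tool ran into the limit of joint 6, so I laid the tool back on the mat and regrasped it half a turn round.
- **Catches:** the lever freed only the -y catch, even after a second try nearer the +y side. The cover stayed propped at a tilt of roughly 8°, with the middle of its notch end about 4 mm up. The +y catch let go during the lift-off, which I made with the gripper tilted 5°.
- **Step 2 (cover edge above 71 mm):** I judged this met from the blade height (about 73 mm under the cover) and the pictures, not from a direct measurement.

**Last checks:**
- **Tool:** it lies on the mat with the handle at about (483, -306), and the top and scene views agree.
- **Cover:** it is at about (516, 298) in the tray, whose centre I measured at (517, 301). Its top face came out at 64 x 49 mm with parallel sides, as it should lying flat.
- **Disagreement:** the scene view put the cover's orange mark 4.5 mm away from the other views. Its top-face edges mostly agreed with a cover lying flat, but the far edge was about 2 pixels off. I put this down to pixel resolution.
- **Gripper:** it was open and clear of everything at hand-in.
- **Beaker, flask and objective:** I planned the paths to clear them but did not measure them again at the end.

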